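# Load and seal a vacuum degassing chamber

## Task

Put all the black rubber stoppers that lie on the bench into the open vacuum chamber, set the blue cover squarely on it, then tighten its four wing screws clockwise evenly and in cross order, in two rounds: first turn each about halfway, always going on from the first screw to the one diagonally opposite and then to the other diagonal pair, and when all four are halfway, turn each fully home to its stop in the same cross order. Do not start on the screws before the cover is on, and leave the other things on the bench where they are.

Things in the scene. Friction and masses are not known exactly. Their poses are not given: they have to be found in the camera images.
- chamber: fixed grey metal vacuum chamber, 170 (x) x 140 (y) x 55 mm high. Origin: centre of its underside; x along its long side; a brass hose port and a round gauge stick 32 mm out of its +x face. Its open well is 116 (x) x 88 (y) mm, centred, 45 mm deep (floor 10 mm above the underside); the rim is flat, with a black gasket flush in it.
- well (a point): centre of the well's floor; axes as the chamber's
- seat (a point): centre of the chamber's opening at the height of its flat rim (55 mm above the bench); axes as the chamber's. With the cover on, the cover's origin lies here.
- cover: loose blue cover plate, 166 (x) x 136 (y) x 10 mm, 0.45 kg, with four captive wing screws and a black handle on top. Origin: centre of the plate's underside; x along the long side. Below it a centred aluminium plug, 110 (x) x 82 (y) x 5 mm, enters the well with 3 mm to spare each side; on the bench the cover stands on the plug (origin 5 mm up). It fits either way round and is only held by the plug.
- handle (a point): centre of the grip bar of the cover's handle: 12 mm wide (cover x), 60 mm long (cover y), 10 mm high, its middle 35 mm above the plate's underside (its top 40 mm, open for 20 mm between bar and plate except for two legs near its ends, at 25 mm from the middle). Axes as the cover's.
- screw_a (a joint): angle (rad) of wing screw a, at the +x +y corner of the cover (70 mm in x and 55 mm in y from the middle); its diagonal partner is c. 0 = loose, 2.4 = tight, against its stop; it grows as the screw is turned clockwise seen from above, by about 137 degrees in all. It stays where it is left (drag about 0.05 Nm). It starts between 0 and 0.25.
- wing_a (a point): middle of the brass wing of screw a, on the screw's axis, 18 mm above the plate's top face. The wing is an upright blade 36 mm long (this point's x axis), 8 mm thick (its y axis) and 22 mm high, from 7 to 29 mm above the plate's top; the +x end has a red tip. At joint value 0 the point's x axis is along the cover's +x axis.
- screw_b (a joint): angle (rad) of wing screw b, at the +x -y corner of the cover (70 mm in x and 55 mm in y from the middle); its diagonal partner is d. 0 = loose, 2.4 = tight, against its stop; it grows as the screw is turned clockwise seen from above, by about 137 degrees in all. It stays where it is left (drag about 0.05 Nm). It starts between 0 and 0.25.
- wing_b (a point): middle of the brass wing of screw b, on the screw's axis, 18 mm above the plate's top face. The wing is an upright blade 36 mm long (this point's x axis), 8 mm thick (its y axis) and 22 mm high, from 7 to 29 mm above the plate's top; the +x end has a red tip. At joint value 0 the point's x axis is along the cover's +x axis.
- screw_c (a joint): angle (rad) of wing screw c, at the -x -y corner of the cover (70 mm in x and 55 mm in y from the middle); its diagonal partner is a. 0 = loose, 2.4 = tight, against its stop; it grows as the screw is turned clockwise seen from above, by about 137 degrees in all. It stays where it is left (drag about 0.05 Nm). It starts between 0 and 0.25.
- wing_c (a point): middle of the brass wing of screw c, on the screw's axis, 18 mm above the plate's top face. The wing is an upright blade 36 mm long (this point's x axis), 8 mm thick (its y axis) and 22 mm high, from 7 to 29 mm above the plate's top; the +x end has a red tip. At joint value 0 the point's x axis is along the cover's +x axis.
- screw_d (a joint): angle (rad) of wing screw d, at the -x +y corner of the cover (70 mm in x and 55 mm in y from the middle); its diagonal partner is b. 0 = loose, 2.4 = tight, against its stop; it grows as the screw is turned clockwise seen from above, by about 137 degrees in all. It stays where it is left (drag about 0.05 Nm). It starts between 0 and 0.25.
- wing_d (a point): middle of the brass wing of screw d, on the screw's axis, 18 mm above the plate's top face. The wing is an upright blade 36 mm long (this point's x axis), 8 mm thick (its y axis) and 22 mm high, from 7 to 29 mm above the plate's top; the +x end has a red tip. At joint value 0 the point's x axis is along the cover's +x axis.
- stopper_1: black rubber stopper, lying on its side, 20 (x) x 24 (y) x 22 mm high, 20 g; origin: centre of its underside. May be absent.
- stopper_2: black rubber stopper, lying on its side, 20 (x) x 24 (y) x 22 mm high, 20 g; origin: centre of its underside. May be absent.
- stopper_3: black rubber stopper, lying on its side, 20 (x) x 24 (y) x 22 mm high, 20 g; origin: centre of its underside. May be absent.
- stopper_4: black rubber stopper, lying on its side, 20 (x) x 24 (y) x 22 mm high, 20 g; origin: centre of its underside. May be absent.
- timer: bench timer, white, 62 x 62 x 20 mm, a bystander; origin: centre of its underside
- tape_roll: roll of beige tape lying flat, 65 mm across, 20 mm high, a bystander; origin: centre of its underside
- petri_1: glass dish, 70 mm across, 14 mm high, a bystander; origin: centre of its underside
Not all that is in view belongs to the job. Of the things shaped like the cover, the blue one is meant.

How it is judged:
By the outcome, as a careful person would: the job done as asked, in the order asked, and still so for the second after the job is handed in, with the robot touching nothing.
Of stopper_1, stopper_2, stopper_3, stopper_4 only 2 to 4 are there at a start; the rules pass over those that are not, and their reading is None.
At some moment in a run one of stopper_1, stopper_2, stopper_3, stopper_4, cover may be knocked a few centimetres aside while the robot is not near it.
Once in a run the grip may slacken for a moment while it holds something.
It also fails if it takes over 210 s, if anything falls off the work surface, if the arm or the gripper's body presses on something with over 40 N, if the wrist force passes 120 N, or if a joint passes its speed limit or range.

## Robot

A 6-joint arm with a two-finger parallel gripper is mounted at the origin on the work surface; the furniture and walls round the work are solid. World frame = base frame: x ahead of the robot, y to its left, z up, the work surface at z = 0. Lengths are in m, angles in rad, forces in N, time in s.
With the tool pointing down it reaches from about 0.35 to 0.85 m from the base axis. Payload 8.1 kg.
Tool frame: the origin (TCP) lies midway between the tips of the shut fingers; the grasp point (between the pads) lies 19 mm behind it; z points along the fingers, y is the direction in which the jaws open and shut (so a half turn about z gives the same grasp; the last joint's range is limited). The gripper opens to 93 mm and grips with 3 to 60 N. Pads are 15 mm wide; open, the fingers measure 128 mm over their backs; the gripper's body (75 mm by 188 mm) begins 65 mm behind the grasp point.
Start: joints at [-1.338, 0.13, 1.488, -0, 1.523, -0.085], TCP at [0.188, -0.57, 0.219] pointing down, gripper open.
Joint ranges: [-2.96, 2.96], [-0.89, 2.26], [0.02, 2.5], [-1.34, 4.48], [0, 2.73], [-2.66, 2.66]. Speed limits (rad/s): [2.39, 2.39, 2.79, 3.14, 3.14, 3.14].

## Interface

Orientations are given as a rotation vector (axis times angle).
In Python, from plant import robot gives the robot as it stands. The module is installed in compiled form; this text tells all that it offers.
- The arm moves only by the shell command python3 -m pendant 'ROWS' [FORCE]. ROWS is JSON, a list of rows, each an object with "translation": the shift along the tool's x, y, z in mm, a list of three; "twist": the turn, a rotation vector about the tool's x, y, z in rad, a list of three; "grip": the opening, from -1 (shut) to 1 (fully open). A call has exactly 10 rows; each row shifts and turns the pose as measured when the row begins, along the tool's axes as they then stand; what a row does not reach is not made up. A row lasts 1/10 s, in which the tool goes at most 50 mm and 8.59 degrees, less where a joint would pass 70% of its speed; a pose out of reach is approached as far as the arm can. A call is refused whole if a number of a shift passes 50 or a number of a turn 0.15, either way. A call with a gripper value outside its range is refused whole. The fingers move at their own pace and stop on an object; FORCE is the grip in N (left out, the last holds). Time passes only in rows, so rows that do not move let the fingers close, or fill a call up. It gives the time, the measured TCP pose, the force and the opening at its end, in the units of the state.
- robot.read_state(): the state, without advancing time (a new reading comes with each control period).
- robot.read_camera(name): name is "side" or "top" or "wrist"; returns (picture, depth): 384x512x3 uint8, red, green, blue; 384x512 float32, m along the optical axis (not along the pixel's ray), 0 where there is no reading.
- robot.camera_info(name): a dict with "vertical_fov" (degrees; the focal length in pixels is half the picture's height over the tangent of half this angle, whatever the lens; pixels are square), "cx", "cy" (the principal point, pixels), "D" ([k1, k2, p1, p2, k3] as OpenCV has them; the pictures are not rectified), "cam_to_world" (4x4, takes a point from camera to world coordinates). Camera axes: x right, y up, looking along -z (the intrinsics and any distortion apply to the point x, -y, -z); pixel columns grow to the right and rows downward; lengths in m; the calibration is good to about 2 mm. A picture is of the moment at which its call begins: read the wrist's pose just before it. camera_info takes no time and is no camera call; for the wrist camera it gives the pose at the moment of the call.
- robot.close_job(): hands the job in, once; it reports no verdict.
The state is a dict: "t": time; "q": joint angles; "dq": joint speeds; "joint_torque": joint torques, N m; "tool_pos": TCP position; "orientation": TCP orientation; "force": force on the tool from outside, world axes, zero at the start; "wrist_torque": the same for the moment, N m; "opening": finger opening in m.
Only numpy, scipy, OpenCV 4.12 (cv2) and the standard library are available. Lean on these libraries where they do the work, as an engineer would, in place of code of your own. Each camera call takes 0.05 s, during which the arm holds its last target. There are 200 camera calls.

## Working session

There is one attempt and no reset: what is moved stays moved. The work goes in short steps, Python scripts to look and compute and a shell command to move; the robot and the scene stay as the last step left them, time stands still between calls to the robot, and variables do not carry over. Pictures are saved under pics/ and viewed, about 12 in all and at most 16, crops included, and the job is handed in when it is done.

```bash
mkdir -p pics; cat > h.py <<'E'
import numpy as np, cv2
from scipy.spatial.transform import Rotation as R
from plant import robot
def info(n):
    i=robot.camera_info(n); f=192/np.tan(np.radians(i['vertical_fov'])/2)
    K=np.array([[f,0,i['cx']],[0,f,i['cy']],[0,0,1]]); return K,np.array(i['D'],float),np.array(i['cam_to_world'])
def snap(n,name=None):
    c=info(n); p,d=robot.read_camera(n)
    if name: cv2.imwrite('pics/'+name,cv2.cvtColor(p,cv2.COLOR_RGB2BGR))
    return p,d,c
def ray(c,uv,z):
    K,D,T=c; q=cv2.undistortPoints(np.array(uv,float).reshape(-1,1,2),K,D)[:,0]
    d=np.c_[q[:,0],-q[:,1],-np.ones(len(q))]@T[:3,:3].T; o=T[:3,3]
    return o+d*((z-o[2])/d[:,2])[:,None]
def proj(c,P):
    K,D,T=c; p=(np.atleast_2d(P)-T[:3,3])@T[:3,:3]; p=p*[1,-1,-1]
    return cv2.projectPoints(p,np.zeros(3),np.zeros(3),K,D)[0][:,0]
def cloud(c,d):
    K,D,T=c; v,u=np.mgrid[:384,:512]; q=cv2.undistortPoints(np.c_[u.ravel(),v.ravel()].astype(float).reshape(-1,1,2),K,D)[:,0]
    z=d.ravel()[:,None]; P=np.c_[q[:,0],-q[:,1],-np.ones(len(q))]*z
    P=P@T[:3,:3].T+T[:3,3]; P[z[:,0]==0]=np.nan; return P.reshape(384,512,3)
def tool():
    s=robot.read_state(); M=R.from_rotvec(s['orientation']).as_matrix(); return s,np.array(s['tool_pos']),M
E
python3 - <<'E'
from h import *
for n in('top','side'):
    p,d,c=snap(n,n+'0.png'); print(n,c[0][0,0],c[1],c[2].round(3).tolist())
    np.save(n+'0.npy',d)
s,t,M=tool(); print(s,M.round(3))
E
```

```text
top 478.33851143610576 [-0.10248244  0.          0.          0.          0.        ] [[0.01, 0.992, -0.125, 0.284], [-1.0, 0.008, -0.013, 0.005], [-0.011, 0.125, 0.992, 1.398], [0.0, 0.0, 0.0, 1.0]]
side 400.113072199655 [-0.04526692  0.          0.          0.          0.        ] [[-0.507, 0.458, -0.73, -0.409], [-0.862, -0.273, 0.428, 0.523], [-0.003, 0.846, 0.533, 0.704], [0.0, 0.0, 0.0, 1.0]]
{'t': 0.1, 'q': array([-1.33841097e+00,  1.31110463e-01,  1.48918342e+00,  1.59501011e-05,
        1.52301542e+00, -8.53961068e-02]), 'dq': array([-3.79110964e-04,  1.36183379e-03, -2.41167015e-03,  9.06592667e-05,
        1.78652141e-04,  6.70240763e-04]), 'joint_torque': array([ 1.58123326e-03, -5.61339462e+01, -4.93095589e+01,  7.70801981e-02,
        2.90303794e-02, -7.79342372e-05]), 'tool_pos': array([ 0.187383  , -0.56943307,  0.21767037]), 'orientation': array([-3.10032787e+00, -4.96799968e-01,  1.72948220e-04]), 'force': array([-0.64027486, -0.20002049, -0.90251167]), 'wrist_torque': array([-0.02650481, -0.00295238, -0.00945976]), 'opening': 0.09326076419093164} [[ 0.95   0.312 -0.   ]
 [ 0.312 -0.95   0.002]
 [ 0.    -0.002 -1.   ]]
```

View pics/top0.png

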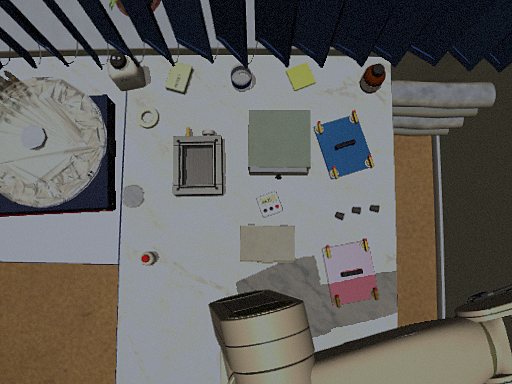

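View pics/side0.png

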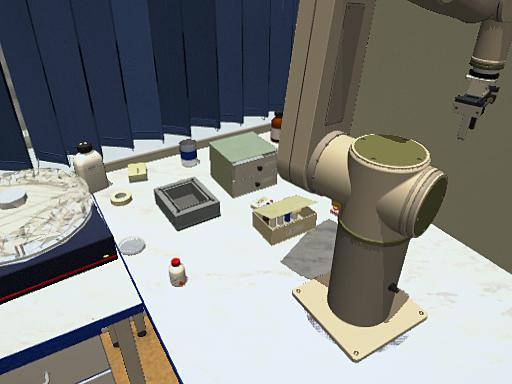

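The top view shows the open chamber at (198,165) with its port and gauge toward world +x. There are two plates of cover shape, the blue one at (344,145) and a pink one at (350,272). The blue one is meant. Three black stoppers lie at (339,215), (357,210) and (374,208), and the cabinet at (280,142) stands in the way.

```bash
cat > m.py <<'E'
from h import *
import sys
p=cv2.cvtColor(cv2.imread('pics/top0.png'),cv2.COLOR_BGR2RGB); d=np.load('top0.npy'); c=info('top'); P=cloud(c,d)
hsv=cv2.cvtColor(p,cv2.COLOR_RGB2HSV)
print('cabinet z',np.nanmedian(P[120:160,260:300,2]),'box',np.nanmedian(P[232:255,250:285,2]), 'cab x/y', P[112,252],P[172,305])
def comps(m,name,z,amin=30):
    n,l,st,ce=cv2.connectedComponentsWithStats(m.astype(np.uint8))
    for i in range(1,n):
        if st[i,4]<amin: continue
        pts=np.argwhere(l==i)[:,::-1]; w=ray(c,pts,z)[:,:2]
        r=cv2.minAreaRect((w*1000).astype(np.float32)); print(name,ce[i].round(),st[i,4],'ctr',np.round(r[0],1),'size',np.round(r[1],1),'ang',round(r[2],1),'zdepth',np.nanmedian(P[l==i][:,2]).round(3))
roi=np.zeros(d.shape,bool); roi[100:280,125:395]=1
comps(roi&(hsv[...,0]>95)&(hsv[...,0]<125)&(hsv[...,1]>140)&(hsv[...,2]>80),'blue',.015,300)
comps(roi&(p.max(2)<75),'dark',.02,20)
h=P[...,2]
comps((np.abs(h-.055)<.009)&roi&(np.arange(512)<240),'rim',.055,300)
for k,z in((( 133,196),.014),((149,117),.02),((270,203),.02),((149,258),.03)): print(k,ray(c,k,z).round(3))
b=cv2.resize(cv2.cvtColor(p[95:240,310:395],cv2.COLOR_RGB2BGR),None,fx=4,fy=4,interpolation=cv2.INTER_CUBIC); cv2.imwrite('pics/crop1.png',b)
E
python3 m.py
```

```text
cabinet z 0.13150006017259797 box 0.07457485380248285 cab x/y [0.67746166 0.02450468 0.12701337] [ 0.51231338 -0.1205832   0.12128281]
blue [343. 146.] 1998 ctr [ 611.5 -246. ] size [163.3 132.8] ang 17.6 zdepth 0.014
dark [153. 123.] 29 ctr [676.8 321.4] size [18.8 57.2] ang 44.7 zdepth 0.01
dark [210. 178.] 178 ctr [514.2 139.9] size [107.2 218. ] ang 53.0 zdepth 0.037
dark [194. 161.] 608 ctr [550.7 190.3] size [149.7 127.8] ang 1.8 zdepth 0.051
dark [344. 144.] 110 ctr [ 614.2 -248.3] size [16.6 65.6] ang 18.1 zdepth 0.043
dark [369. 162.] 22 ctr [ 563.5 -319. ] size [34.6  5.7] ang 17.1 zdepth 0.034
dark [278. 173.] 214 ctr [528.3 -53.2] size [ 32.6 178.5] ang 0.5 zdepth 0.107
dark [374. 208.] 52 ctr [ 426.3 -331.1] size [23.5 17.4] ang 88.8 zdepth 0.018
dark [356. 210.] 51 ctr [ 420.2 -278.3] size [23.4 17.5] ang 89.1 zdepth 0.018
dark [339. 215.] 48 ctr [ 404.2 -228.4] size [22.4 17.7] ang 75.3 zdepth 0.017
dark [153. 258.] 30 ctr [276.7 307.6] size [34.6 13.5] ang 6.6 zdepth 0.033
dark [351. 273.] 97 ctr [ 240.3 -262.8] size [13.2 62.7] ang 10.0 zdepth 0.044
rim [197. 165.] 1655 ctr [542.9 181.3] size [172.  139.2] ang 1.7 zdepth 0.054
(133, 196) [[0.456 0.374 0.014]]
(149, 117) [[0.694 0.335 0.02 ]]
(270, 203) [[ 0.438 -0.029  0.02 ]]
(149, 258) [[0.276 0.316 0.03 ]]
```

View pics/crop1.png

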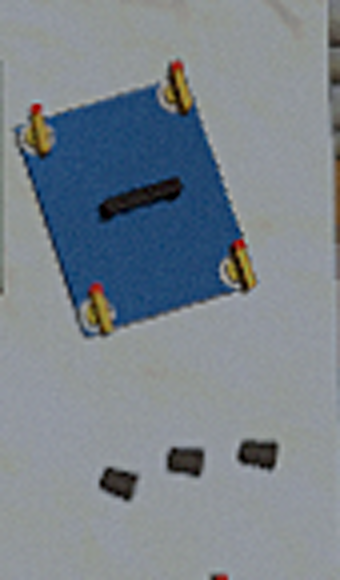

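The crop confirms it: the blue plate has brass wings with red tips pointing toward +x, and three stoppers lie below it. The positions agree with the sizes given (rim 172x139, plate 163x133). I'll turn the tool and go above the stoppers.

```bash
python3 -m pendant '[{"translation":[0,0,0],"twist":[0,0,-0.125],"grip":0},{"translation":[0,0,0],"twist":[0,0,-0.125],"grip":0},{"translation":[0,0,0],"twist":[0,0,-0.125],"grip":0},{"translation":[0,0,0],"twist":[0,0,-0.125],"grip":0},{"translation":[0,0,0],"twist":[0,0,-0.125],"grip":0},{"translation":[0,0,0],"twist":[0,0,-0.125],"grip":0},{"translation":[0,0,0],"twist":[0,0,-0.125],"grip":0},{"translation":[0,0,0],"twist":[0,0,-0.125],"grip":0},{"translation":[0,0,0],"twist":[0,0,-0.125],"grip":0},{"translation":[0,0,0],"twist":[0,0,-0.125],"grip":0}]' 25
python3 -m pendant '[{"translation":[30,21,0],"twist":[0,0,0],"grip":0},{"translation":[30,21,0],"twist":[0,0,0],"grip":0},{"translation":[30,21,0],"twist":[0,0,0],"grip":0},{"translation":[30,21,0],"twist":[0,0,0],"grip":0},{"translation":[30,21,0],"twist":[0,0,0],"grip":0},{"translation":[30,21,0],"twist":[0,0,0],"grip":0},{"translation":[30,21,0],"twist":[0,0,0],"grip":0},{"translation":[30,21,0],"twist":[0,0,0],"grip":0},{"translation":[30,21,0],"twist":[0,0,0],"grip":0},{"translation":[20,21,0],"twist":[0,0,0],"grip":0}]'
python3 - <<'E'
from h import *
s,t,M=tool(); print(t,M.round(3).tolist(),s['opening'],s['q'].round(2),s['force'])
p,d,c=snap('wrist','w1.png'); np.save('w1.npy',d); print(c[2].round(3).tolist())
p2,d2,c2=snap('top','top1.png')
P=cloud(c,d); print(proj(c,[[.404,-.228,.02],[.42,-.278,.02],[.426,-.331,.02]]))
E
```

```text
t: 1.1
tool_pos: [0.1865, -0.5659, 0.2112]
orientation: [-2.163, -2.263, -0.011]
force: [-0.6, 0.3, -0.6]
opening: 0.0465
t: 2.1
tool_pos: [0.3839, -0.2547, 0.2092]
orientation: [-2.159, -2.256, -0.015]
force: [-0.6, -1.0, 0.2]
opening: 0.0465
[ 0.38394853 -0.25469107  0.20920032] [[-0.044, 0.999, -0.007], [0.999, 0.044, 0.02], [0.02, -0.006, -1.0]] 0.0465474312559878 [-0.71 -0.23  1.86  0.01  1.54 -0.75] [-0.59715299 -0.96035653  0.20161655]
[[0.999, -0.045, -0.005, 0.382], [0.045, 0.971, 0.237, -0.187], [-0.006, -0.237, 0.972, 0.377], [0.0, 0.0, 0.0, 1.0]]
[[271.20221338 160.06485734]
 [280.80978296 197.4004369 ]
 [282.51273815 234.06098034]]
```

View pics/w1.png

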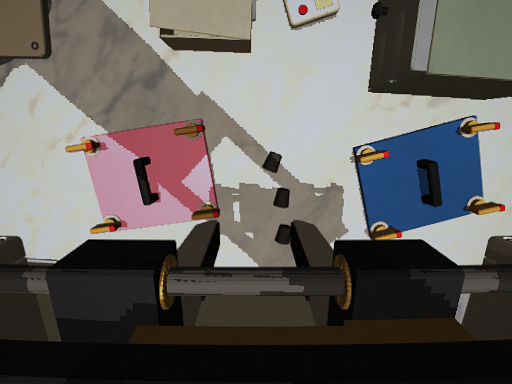

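View pics/top1.png

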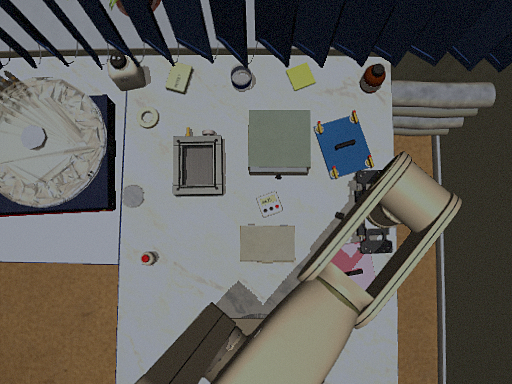

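The wrist view shows the same three stoppers, at (272,161), (282,198) and (284,234). The top view shows no fourth one. Next I measure them from here.

```bash
cat > st.py <<'E'
from h import *
def stoppers(p,d,c,roi,z=.02):
    P=cloud(c,d); m=(p.max(2)<70)&roi&(P[...,2]>.008)&(P[...,2]<.035)
    m=cv2.morphologyEx(m.astype(np.uint8),cv2.MORPH_OPEN,np.ones((3,3)))
    n,l,st,ce=cv2.connectedComponentsWithStats(m)
    for i in range(1,n):
        if st[i,4]<60: continue
        w=P[l==i]; w=w[w[:,2]>.014]; 
        if len(w)<20: continue
        r=cv2.minAreaRect((w[:,:2]*1000).astype(np.float32)); print(ce[i].round(),st[i,4],'ctr',np.round(r[0],1),np.round(r[1],1),'ang',round(r[2],1),'ztop',np.nanpercentile(w[:,2],95).round(3))
E
python3 - <<'E'
from st import *
p=cv2.cvtColor(cv2.imread('pics/w1.png'),cv2.COLOR_BGR2RGB); roi=np.zeros((384,512),bool); roi[130:250,225:320]=1
stoppers(p,np.load('w1.npy'),info('wrist'),roi)
E
```

```text
[272. 162.] 256 ctr [ 406.9 -229.7] [23.2 20.3] ang 71.0 ztop 0.022
[281. 198.] 247 ctr [ 423.8 -278.7] [23.5 19.8] ang 81.7 ztop 0.022
[283. 234.] 238 ctr [ 429.2 -332.2] [23.1 20.4] ang 81.7 ztop 0.022
```

```bash
python3 -m pendant '[{"translation":[24,24,0],"twist":[-0.007,-0.02,0],"grip":0.2},{"translation":[0,0,0],"twist":[0,0,0.123],"grip":0.2},{"translation":[0,0,0],"twist":[0,0,0.123],"grip":0.2},{"translation":[0,0,0],"twist":[0,0,0.123],"grip":0.2},{"translation":[0,0,25],"twist":[0,0,0],"grip":0.2},{"translation":[0,0,25],"twist":[0,0,0],"grip":0.2},{"translation":[0,0,25],"twist":[0,0,0],"grip":0.2},{"translation":[0,0,25],"twist":[0,0,0],"grip":0.2},{"translation":[0,0,25],"twist":[0,0,0],"grip":0.2},{"translation":[0,0,0],"twist":[0,0,0],"grip":0.2}]'
cat > go.py <<'E'
from h import *
import sys
# usage: go.py x y z yaw_of_tool_y(deg): error in tool axes
a=list(map(float,sys.argv[1:])); s,t,M=tool()
e=M.T@(np.array(a[:3])-t)*1000; ty=np.degrees(np.arctan2(M[1,1],M[0,1]))
dy=(ty-a[3]+90)%180-90
print('pos',t.round(4),'yaw',ty.round(1),'move mm',e.round(1),'twist z',np.radians(dy).round(3),'tilt fix',np.round([M[:,1]@[0,0,-1]*-1*-1*-1, 0],3),'zaxis',M[:,2].round(3),'open',round(s['opening'],4),'F',np.round(s['force'],1),'t',round(s['t'],1),'q6',round(s['q'][5],2))
v=np.cross(M[:,2],[0,0,-1]); print('tilt twist',(M.T@v).round(3))
E
sed -i "s/'tilt fix',[^']*'zaxis'/'zaxis'/" go.py
python3 go.py .4069 -.2297 .004 -19
```

```text
t: 3.2
tool_pos: [0.4046, -0.2328, 0.0788]
orientation: [-2.563, -1.817, 0.005]
force: [-0.6, 0.6, -0.3]
opening: 0.0558
pos [ 0.4046 -0.2328  0.0788] yaw -19.3 move mm [ 3.9  1.3 74.8] twist z -0.006 zaxis [-0.002 -0.002 -1.   ] open 0.0558 F [-0.6  0.6 -0.3] t 3.2 q6 -0.29
tilt twist [-0.002  0.002  0.   ]
```

```bash
python3 -m pendant '[{"translation":[4,1,0],"twist":[0,0,0],"grip":0.2},{"translation":[0,0,20],"twist":[0,0,0],"grip":0.2},{"translation":[0,0,20],"twist":[0,0,0],"grip":0.2},{"translation":[0,0,20],"twist":[0,0,0],"grip":0.2},{"translation":[0,0,10],"twist":[0,0,0],"grip":0.2},{"translation":[0,0,3],"twist":[0,0,0],"grip":0.2},{"translation":[0,0,0],"twist":[0,0,0],"grip":-0.5},{"translation":[0,0,0],"twist":[0,0,0],"grip":-1},{"translation":[0,0,0],"twist":[0,0,0],"grip":-1},{"translation":[0,0,0],"twist":[0,0,0],"grip":-1}]' 20
python3 go.py .5429 .1813 .2 -19
```

```text
t: 4.2
tool_pos: [0.414, -0.2358, 0.0163]
orientation: [2.552, 1.806, 0.003]
force: [-0.7, 0.2, 0.8]
opening: 0.0283
pos [ 0.414  -0.2358  0.0163] yaw -19.4 move mm [ 434.9  -14.6 -187.1] twist z -0.007 zaxis [ 0.01  -0.011 -1.   ] open 0.0283 F [-0.7  0.2  0.8] t 4.2 q6 -0.28
tilt twist [ 0.013  0.007 -0.   ]
```

The descent drifted by about 9 mm and stayed too high. I'll reopen, rise and look again.

```bash
python3 -m pendant '[{"translation":[0,0,0],"twist":[0,0,0],"grip":0.2},{"translation":[0,0,0],"twist":[0,0,0],"grip":0.2},{"translation":[0,0,0],"twist":[0,0,0],"grip":0.2},{"translation":[0,0,-20],"twist":[0.013,0.007,0],"grip":0.2},{"translation":[0,0,-20],"twist":[0,0,0],"grip":0.2},{"translation":[0,0,-20],"twist":[0,0,0],"grip":0.2},{"translation":[0,0,-20],"twist":[0,0,0],"grip":0.2},{"translation":[0,0,-20],"twist":[0,0,0],"grip":0.2},{"translation":[0,0,0],"twist":[0,0,0],"grip":0.2},{"translation":[0,0,0],"twist":[0,0,0],"grip":0.2}]'
cat > look.py <<'E'
from st import *
import sys
p,d,c=snap('wrist',sys.argv[1]); np.save('last.npy',d); P=cloud(c,d)
roi=(P[...,0]>.35)&(P[...,0]<.5)&(P[...,1]>-.4)&(P[...,1]<-.18)
stoppers(p,d,c,roi); s,t,M=tool(); print(t.round(4),s['t'])
E
python3 look.py w2.png;python3 go.py .4069 -.2297 .004 -19
```

```text
t: 5.2
tool_pos: [0.4129, -0.2348, 0.1191]
orientation: [-2.563, -1.814, 0.001]
force: [0.4, -0.7, -0.6]
opening: 0.056
[252. 192.] 458 ctr [ 410.6 -232.2] [23.6 19.7] ang 70.2 ztop 0.022
[277. 229.] 433 ctr [ 421.9 -279.1] [23.2 20.3] ang 83.4 ztop 0.022
[296. 262.] 151 ctr [ 429.6 -324.2] [ 8.6 16.7] ang 73.5 ztop 0.02
[ 0.4129 -0.2349  0.119 ] 5.25
pos [ 0.4129 -0.2349  0.119 ] yaw -19.4 move mm [  2.8  -7.2 115.1] twist z -0.007 zaxis [-0.002  0.001 -1.   ] open 0.0554 F [-0.8 -0.1  0.6] t 5.2 q6 -0.29
tilt twist [-0.002 -0.001  0.   ]
```

View pics/w2.png

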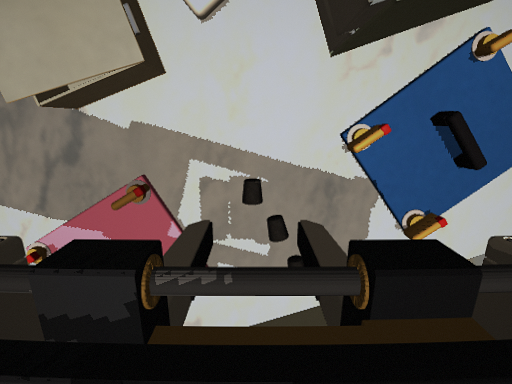

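Stopper 1 is still upright at (0.4106,-0.2322). I'll approach it in two checked stages.

```bash
python3 -m pendant '[{"translation":[2,-3,20],"twist":[0,0,0],"grip":0.2},{"translation":[0,0,20],"twist":[0,0,0],"grip":0.2},{"translation":[0,0,20],"twist":[0,0,0],"grip":0.2},{"translation":[0,0,15],"twist":[0,0,0],"grip":0.2},{"translation":[0,0,10],"twist":[0,0,0],"grip":0.2},{"translation":[0,0,0],"twist":[0,0,0],"grip":0.2},{"translation":[0,0,0],"twist":[0,0,0],"grip":0.2},{"translation":[0,0,0],"twist":[0,0,0],"grip":0.2},{"translation":[0,0,0],"twist":[0,0,0],"grip":0.2},{"translation":[0,0,0],"twist":[0,0,0],"grip":0.2}]'
python3 go.py .4106 -.2322 .005 -19
```

```text
t: 6.25
tool_pos: [0.4076, -0.2297, 0.0258]
orientation: [-2.558, -1.81, 0.004]
force: [0.1, -0.4, 0.6]
opening: 0.0554
pos [ 0.4076 -0.2297  0.0258] yaw -19.4 move mm [-1.4  3.8 20.7] twist z -0.007 zaxis [-0.007  0.005 -1.   ] open 0.0554 F [ 0.1 -0.4  0.6] t 6.2 q6 -0.28
tilt twist [-0.008 -0.003 -0.   ]
```

```bash
python3 -m pendant '[{"translation":[-1,4,10],"twist":[-0.008,0,0],"grip":0.2},{"translation":[0,0,9],"twist":[0,0,0],"grip":0.2},{"translation":[0,0,2],"twist":[0,0,0],"grip":-1},{"translation":[0,0,0],"twist":[0,0,0],"grip":-1},{"translation":[0,0,0],"twist":[0,0,0],"grip":-1},{"translation":[0,0,0],"twist":[0,0,0],"grip":-1},{"translation":[0,0,0],"twist":[0,0,0],"grip":-1},{"translation":[0,0,0],"twist":[0,0,0],"grip":-1},{"translation":[0,0,-20],"twist":[0,0,0],"grip":-1},{"translation":[0,0,-30],"twist":[0,0,0],"grip":-1}]' 20
python3 go.py .5429 .1813 .2 -19
```

```text
t: 7.25
tool_pos: [0.4087, -0.2304, 0.0506]
orientation: [-2.558, -1.81, -0.0]
force: [0.0, 0.4, 0.1]
opening: 0.0211
pos [ 0.4087 -0.2304  0.0506] yaw -19.4 move mm [ 433.6  -11.3 -147.3] twist z -0.008 zaxis [-0.004  0.006 -1.   ] open 0.0211 F [0.  0.4 0.1] t 7.2 q6 -0.29
tilt twist [-0.006 -0.004  0.   ]
```

Stopper 1 is held (opening 21 mm). Carrying it to the chamber.

```bash
python3 -m pendant '[{"translation":[0,0,-50],"twist":[-0.006,-0.004,-0.12],"grip":-1},{"translation":[0,0,-50],"twist":[0,0,-0.12],"grip":-1},{"translation":[0,0,-45],"twist":[0,0,-0.12],"grip":-1},{"translation":[43,10,0],"twist":[0,0,0],"grip":-1},{"translation":[43,10,0],"twist":[0,0,0],"grip":-1},{"translation":[43,10,0],"twist":[0,0,0],"grip":-1},{"translation":[43,10,0],"twist":[0,0,0],"grip":-1},{"translation":[43,10,0],"twist":[0,0,0],"grip":-1},{"translation":[43,10,0],"twist":[0,0,0],"grip":-1},{"translation":[43,10,0],"twist":[0,0,0],"grip":-1}]'
python3 go.py .5425 .208 .1 1.7
```

```text
t: 8.25
tool_pos: [0.4722, 0.0767, 0.2104]
orientation: [2.18, 2.24, 0.011]
force: [1.3, -1.0, 0.1]
opening: 0.0206
pos [0.4722 0.0767 0.2104] yaw 1.5 move mm [130.   72.  110.7] twist z -0.003 zaxis [ 0.016 -0.006 -1.   ] open 0.0206 F [ 1.3 -1.   0.1] t 8.2 q6 0.03
tilt twist [ 0.016  0.006 -0.   ]
```

```bash
python3 -m pendant '[{"translation":[43,24,0],"twist":[0.016,0.006,0],"grip":-1},{"translation":[43,24,0],"twist":[0,0,0],"grip":-1},{"translation":[42,24,0],"twist":[0,0,0],"grip":-1},{"translation":[0,0,30],"twist":[0,0,0],"grip":-1},{"translation":[0,0,30],"twist":[0,0,0],"grip":-1},{"translation":[0,0,30],"twist":[0,0,0],"grip":-1},{"translation":[0,0,10],"twist":[0,0,0],"grip":-1},{"translation":[0,0,0],"twist":[0,0,0],"grip":-1},{"translation":[0,0,0],"twist":[0,0,0],"grip":-1},{"translation":[0,0,0],"twist":[0,0,0],"grip":-1}]'
python3 go.py .5425 .208 .022 1.7
python3 - <<'E'
from h import *
p,d,c=snap('wrist','w3.png'); P=cloud(c,d); m=(np.abs(P[...,2]-.055)<.004)
n,l,st,ce=cv2.connectedComponentsWithStats(m.astype(np.uint8)); i=1+np.argmax(st[1:,4]); w=P[l==i]
print(cv2.minAreaRect((w[:,:2]*1000).astype(np.float32)),st[i]); np.save('w3.npy',d)
E
```

```text
t: 9.25
tool_pos: [0.5442, 0.2193, 0.1119]
orientation: [2.179, 2.258, 0.012]
force: [-0.3, -0.2, -0.9]
opening: 0.0208
pos [0.5442 0.2193 0.1119] yaw 2.1 move mm [-11.5  -2.8  89.9] twist z 0.006 zaxis [ 0.008  0.003 -1.   ] open 0.0208 F [-0.3 -0.2 -0.9] t 9.2 q6 0.26
tilt twist [ 0.008 -0.003  0.   ]
((544.2697143554688, 219.8218994140625), (170.03396606445312, 65.6027603149414), 1.5104228258132935) [ 153  168  202   73 8516]
```

View pics/w3.png

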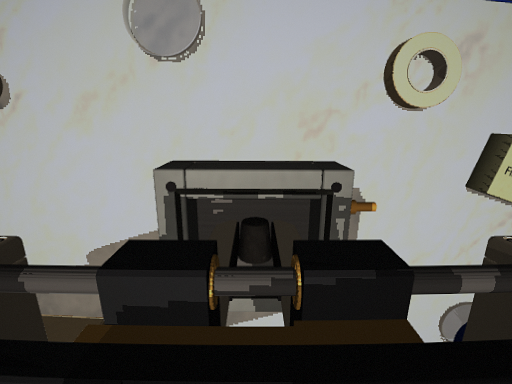

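The stopper is still held over the well, and the rim measured close up gives a chamber centre of about (0.544,0.182) at 1.5°. Lowering in two stages.

```bash
python3 -m pendant '[{"translation":[-12,-1,0],"twist":[0.008,-0.003,0],"grip":-1},{"translation":[0,0,25],"twist":[0,0,0],"grip":-1},{"translation":[0,0,15],"twist":[0,0,0],"grip":-1},{"translation":[0,0,0],"twist":[0,0,0],"grip":-1},{"translation":[0,0,15],"twist":[0,0,0],"grip":-1},{"translation":[0,0,15],"twist":[0,0,0],"grip":-1},{"translation":[0,0,12],"twist":[0,0,0],"grip":-1},{"translation":[0,0,0],"twist":[0,0,0],"grip":-1},{"translation":[0,0,0],"twist":[0,0,0],"grip":-1},{"translation":[0,0,0],"twist":[0,0,0],"grip":-1}]'
python3 go.py .5435 .208 .020 1.7
```

```text
t: 10.3
tool_pos: [0.5486, 0.2053, 0.0324]
orientation: [2.178, 2.256, 0.01]
force: [-0.8, -0.2, 0.5]
opening: 0.0206
pos [0.5486 0.2053 0.0324] yaw 2.0 move mm [ 2.9 -5.1 12.4] twist z 0.006 zaxis [ 0.008  0.001 -1.   ] open 0.0206 F [-0.8 -0.2  0.5] t 10.3 q6 0.24
tilt twist [ 0.008 -0.001  0.   ]
```

```bash
python3 -m pendant '[{"translation":[2,-4,11],"twist":[0.008,0,0],"grip":-1},{"translation":[0,0,0],"twist":[0,0,0],"grip":-0.2},{"translation":[0,0,0],"twist":[0,0,0],"grip":-0.2},{"translation":[0,0,0],"twist":[0,0,0],"grip":-0.2},{"translation":[0,0,-20],"twist":[0,0,0],"grip":-0.2},{"translation":[0,0,-40],"twist":[0,0,0],"grip":-0.2},{"translation":[0,0,-50],"twist":[0,0,0],"grip":-0.2},{"translation":[0,0,-50],"twist":[0,0,0],"grip":-0.2},{"translation":[0,0,-20],"twist":[0,0,0],"grip":-0.2},{"translation":[-30,-20,0],"twist":[0,0,0],"grip":-0.2}]'
python3 -m pendant '[{"translation":[-45,-10,0],"twist":[0,0,0],"grip":0.2},{"translation":[-45,-10,0],"twist":[0,0,0],"grip":0.2},{"translation":[-45,-10,0],"twist":[0,0,0],"grip":0.2},{"translation":[-45,-10,0],"twist":[0,0,0],"grip":0.2},{"translation":[-45,-10,0],"twist":[0,0,0],"grip":0.2},{"translation":[-45,-10,0],"twist":[0,0,0],"grip":0.2},{"translation":[-45,-10,0],"twist":[0,0,0],"grip":0.2},{"translation":[-45,-10,0],"twist":[0,0,0],"grip":0.2},{"translation":[-45,-10,0],"twist":[0,0,0],"grip":0.2},{"translation":[-45,-10,0],"twist":[0,0,0],"grip":0.2}]'
python3 look.py w4.png
python3 go.py .4219 -.2791 .12 -7
```

```text
t: 11.3
tool_pos: [0.5255, 0.1781, 0.2083]
orientation: [-2.178, -2.262, -0.002]
force: [-0.6, -0.3, 0.3]
opening: 0.0373
t: 12.3
tool_pos: [0.442, -0.2895, 0.2157]
orientation: [2.16, 2.262, 0.017]
force: [0.0, 0.0, -0.6]
opening: 0.0557
[238. 167.] 236 ctr [ 422.  -278.8] [22.5 19. ] ang 87.3 ztop 0.022
[240. 205.] 239 ctr [ 428.3 -333.2] [23.4 19.9] ang 79.0 ztop 0.022
[ 0.44   -0.296   0.2157] 12.35
pos [ 0.44   -0.296   0.2157] yaw 2.4 move mm [ 18.2 -18.9  95.3] twist z 0.165 zaxis [ 0.016 -0.006 -1.   ] open 0.0556 F [-4.  -2.6 -0.7] t 12.3 q6 -0.74
tilt twist [0.016 0.006 0.   ]
```

```bash
python3 -m pendant '[{"translation":[19,-19,0],"twist":[0.016,0.006,0],"grip":0.2},{"translation":[0,0,30],"twist":[0,0,0.12],"grip":0.2},{"translation":[0,0,30],"twist":[0,0,0],"grip":0.2},{"translation":[0,0,30],"twist":[0,0,0],"grip":0.2},{"translation":[0,0,30],"twist":[0,0,0],"grip":0.2},{"translation":[0,0,30],"twist":[0,0,0],"grip":0.2},{"translation":[0,0,25],"twist":[0,0,0],"grip":0.2},{"translation":[0,0,0],"twist":[0,0,0],"grip":0.2},{"translation":[0,0,0],"twist":[0,0,0],"grip":0.2},{"translation":[0,0,0],"twist":[0,0,0],"grip":0.2}]'
python3 go.py .4219 -.2791 .005 -7
```

```text
t: 13.35
tool_pos: [0.4211, -0.2851, 0.0414]
orientation: [2.312, 2.109, 0.001]
force: [-0.3, -0.1, 0.4]
opening: 0.0559
pos [ 0.4211 -0.2851  0.0414] yaw -5.3 move mm [ 6.4 -0.1 36.4] twist z 0.03 zaxis [ 0.008 -0.008 -1.   ] open 0.0559 F [-0.3 -0.1  0.4] t 13.3 q6 -0.6
tilt twist [0.009 0.008 0.   ]
```

```bash
python3 -m pendant '[{"translation":[7,0,14],"twist":[0.009,0.008,0.03],"grip":0.2},{"translation":[0,0,14],"twist":[0,0,0],"grip":0.2},{"translation":[0,0,6],"twist":[0,0,0],"grip":0.2},{"translation":[0,0,0],"twist":[0,0,0],"grip":-1},{"translation":[0,0,0],"twist":[0,0,0],"grip":-1},{"translation":[0,0,0],"twist":[0,0,0],"grip":-1},{"translation":[0,0,0],"twist":[0,0,0],"grip":-1},{"translation":[0,0,0],"twist":[0,0,0],"grip":-1},{"translation":[0,0,0],"twist":[0,0,0],"grip":-1},{"translation":[0,0,0],"twist":[0,0,0],"grip":-1}]' 20
python3 go.py .4219 -.2791 .005 1.7
```

```text
t: 14.35
tool_pos: [0.4271, -0.2832, 0.0146]
orientation: [2.341, 2.075, 0.003]
force: [-0.2, 0.8, -0.8]
opening: 0.0206
pos [ 0.4271 -0.2832  0.0146] yaw -6.9 move mm [ 3.5 -5.8  9.5] twist z -0.15 zaxis [ 0.011 -0.009 -1.   ] open 0.0206 F [-0.2  0.8 -0.8] t 14.3 q6 -0.57
tilt twist [0.012 0.007 0.   ]
```

Stopper 2 is gripped (20.6 mm). Carrying it over.

```bash
python3 -m pendant '[{"translation":[0,0,-40],"twist":[0.012,0.007,-0.075],"grip":-1},{"translation":[0,0,-50],"twist":[0,0,-0.075],"grip":-1},{"translation":[0,0,-50],"twist":[0,0,0],"grip":-1},{"translation":[0,0,-50],"twist":[0,0,0],"grip":-1},{"translation":[45,10,0],"twist":[0,0,0],"grip":-1},{"translation":[45,10,0],"twist":[0,0,0],"grip":-1},{"translation":[45,10,0],"twist":[0,0,0],"grip":-1},{"translation":[45,10,0],"twist":[0,0,0],"grip":-1},{"translation":[45,10,0],"twist":[0,0,0],"grip":-1},{"translation":[45,10,0],"twist":[0,0,0],"grip":-1}]'
python3 go.py .5435 .181 .1 1.7
```

```text
t: 15.35
tool_pos: [0.478, -0.0066, 0.2138]
orientation: [2.192, 2.248, 0.003]
force: [1.2, 0.0, -0.0]
opening: 0.0208
pos [ 0.478  -0.0066  0.2138] yaw 1.4 move mm [185.9  69.9 114. ] twist z -0.005 zaxis [ 0.003 -0.    -1.   ] open 0.0208 F [ 1.2  0.  -0. ] t 15.3 q6 -0.15
tilt twist [0.003 0.    0.   ]
```

```bash
python3 -m pendant '[{"translation":[46,17,0],"twist":[0,0,0],"grip":-1},{"translation":[46,17,0],"twist":[0,0,0],"grip":-1},{"translation":[46,17,0],"twist":[0,0,0],"grip":-1},{"translation":[46,17,0],"twist":[0,0,0],"grip":-1},{"translation":[0,0,40],"twist":[0,0,0],"grip":-1},{"translation":[0,0,40],"twist":[0,0,0],"grip":-1},{"translation":[0,0,25],"twist":[0,0,0],"grip":-1},{"translation":[0,0,0],"twist":[0,0,0],"grip":-1},{"translation":[0,0,0],"twist":[0,0,0],"grip":-1},{"translation":[0,0,0],"twist":[0,0,0],"grip":-1}]'
python3 go.py .5435 .181 .03 1.7
```

```text
t: 16.35
tool_pos: [0.5436, 0.1928, 0.1097]
orientation: [2.179, 2.256, 0.014]
force: [-0.4, -0.7, 0.5]
opening: 0.0207
pos [0.5436 0.1928 0.1097] yaw 2.0 move mm [-12.   -1.3  79.7] twist z 0.005 zaxis [ 0.01   0.003 -1.   ] open 0.0207 F [-0.4 -0.7  0.5] t 16.4 q6 0.22
tilt twist [ 0.01  -0.002 -0.   ]
```

```bash
python3 -m pendant '[{"translation":[-13,-2,0],"twist":[0.01,0,0],"grip":-1},{"translation":[0,0,20],"twist":[0,0,0],"grip":-1},{"translation":[0,0,20],"twist":[0,0,0],"grip":-1},{"translation":[0,0,20],"twist":[0,0,0],"grip":-1},{"translation":[0,-2,14],"twist":[0,0,0],"grip":-1},{"translation":[0,0,0],"twist":[0,0,0],"grip":-1},{"translation":[0,0,0],"twist":[0,0,0],"grip":-1},{"translation":[0,0,0],"twist":[0,0,0],"grip":-1},{"translation":[0,0,0],"twist":[0,0,0],"grip":-1},{"translation":[0,0,0],"twist":[0,0,0],"grip":-1}]'
python3 go.py .5435 .181 .03 1.7
```

```text
t: 17.35
tool_pos: [0.5513, 0.1755, 0.0499]
orientation: [2.178, 2.248, 0.03]
force: [-0.2, -0.3, 0.6]
opening: 0.0206
pos [0.5513 0.1755 0.0499] yaw 1.8 move mm [ 5.6 -8.  19.7] twist z 0.002 zaxis [ 0.021  0.006 -1.   ] open 0.0206 F [-0.2 -0.3  0.6] t 17.4 q6 0.19
tilt twist [ 0.021 -0.005  0.   ]
```

```bash
python3 -m pendant '[{"translation":[5,-7,10],"twist":[0.021,-0.005,0],"grip":-1},{"translation":[0,0,10],"twist":[0,0,0],"grip":-1},{"translation":[0,0,2],"twist":[0,0,0],"grip":-0.2},{"translation":[0,0,0],"twist":[0,0,0],"grip":-0.2},{"translation":[0,0,0],"twist":[0,0,0],"grip":-0.2},{"translation":[0,0,0],"twist":[0,0,0],"grip":-0.2},{"translation":[0,0,-30],"twist":[0,0,0],"grip":-0.2},{"translation":[0,0,-50],"twist":[0,0,0],"grip":-0.2},{"translation":[0,0,-50],"twist":[0,0,0],"grip":-0.2},{"translation":[0,0,-40],"twist":[0,0,0],"grip":-0.2}]'
python3 -m pendant '[{"translation":[-46,-11,0],"twist":[0,0,0],"grip":0.2},{"translation":[-46,-11,0],"twist":[0,0,0],"grip":0.2},{"translation":[-46,-11,0],"twist":[0,0,0],"grip":0.2},{"translation":[-46,-11,0],"twist":[0,0,0],"grip":0.2},{"translation":[-46,-11,0],"twist":[0,0,0],"grip":0.2},{"translation":[-46,-11,0],"twist":[0,0,0],"grip":0.2},{"translation":[-46,-11,0],"twist":[0,0,0],"grip":0.2},{"translation":[-46,-11,0],"twist":[0,0,0],"grip":0.2},{"translation":[-46,-11,0],"twist":[0,0,0],"grip":0.2},{"translation":[-46,-11,0],"twist":[0,0,0],"grip":0.2}]'
python3 look.py w5.png
python3 go.py .4283 -.3332 .12 -11
```

```text
t: 18.35
tool_pos: [0.5384, 0.1797, 0.1926]
orientation: [-2.178, -2.25, 0.023]
force: [0.4, -0.0, -0.5]
opening: 0.0371
t: 19.35
tool_pos: [0.4488, -0.2949, 0.21]
orientation: [2.166, 2.26, 0.009]
force: [1.8, 0.2, 0.7]
opening: 0.0559
[236. 202.] 251 ctr [ 427.7 -333.3] [23.4 20.2] ang 82.1 ztop 0.022
[ 0.4466 -0.3017  0.21  ] 19.4
pos [ 0.4466 -0.3017  0.21  ] yaw 2.2 move mm [-30.  -20.5  90.1] twist z 0.231 zaxis [ 0.011 -0.008 -1.   ] open 0.056 F [-3.4 -2.6  1.2] t 19.4 q6 -0.73
tilt twist [0.011 0.009 0.   ]
```

```bash
python3 -m pendant '[{"translation":[-31,-20,0],"twist":[0.011,0.009,0],"grip":0.2},{"translation":[0,0,30],"twist":[0,0,0.09],"grip":0.2},{"translation":[0,0,30],"twist":[0,0,0.09],"grip":0.2},{"translation":[0,0,30],"twist":[0,0,0],"grip":0.2},{"translation":[0,0,30],"twist":[0,0,0],"grip":0.2},{"translation":[0,0,30],"twist":[0,0,0],"grip":0.2},{"translation":[0,0,20],"twist":[0,0,0],"grip":0.2},{"translation":[0,0,0],"twist":[0,0,0],"grip":0.2},{"translation":[0,0,0],"twist":[0,0,0],"grip":0.2},{"translation":[0,0,0],"twist":[0,0,0],"grip":0.2}]'
python3 go.py .4277 -.3333 .005 -8
```

```text
t: 20.4
tool_pos: [0.4273, -0.3433, 0.0406]
orientation: [2.383, 2.032, 0.001]
force: [-0.5, 0.0, 0.4]
opening: 0.0557
pos [ 0.4273 -0.3433  0.0406] yaw -9.1 move mm [10.1 -1.5 35.5] twist z -0.019 zaxis [ 0.007 -0.007 -1.   ] open 0.0557 F [-0.5  0.   0.4] t 20.4 q6 -0.61
tilt twist [ 0.008  0.006 -0.   ]
```

```bash
python3 -m pendant '[{"translation":[11,-2,14],"twist":[0.008,0.006,0],"grip":0.2},{"translation":[0,0,14],"twist":[0,0,0],"grip":0.2},{"translation":[0,-1,6],"twist":[0,0,0],"grip":-1},{"translation":[0,-1,2],"twist":[0,0,0],"grip":-1},{"translation":[0,-1,2],"twist":[0,0,0],"grip":-1},{"translation":[0,0,1],"twist":[0,0,0],"grip":-1},{"translation":[0,0,0],"twist":[0,0,0],"grip":-1},{"translation":[0,0,0],"twist":[0,0,0],"grip":-1},{"translation":[0,0,0],"twist":[0,0,0],"grip":-1},{"translation":[0,0,0],"twist":[0,0,0],"grip":-1}]' 20
python3 go.py .4277 -.3333 .005 1.7
```

```text
t: 21.4
tool_pos: [0.4265, -0.333, 0.0025]
orientation: [2.385, 2.035, 0.001]
force: [-0.9, 0.7, 1.0]
opening: 0.021
pos [ 0.4265 -0.333   0.0025] yaw -9.1 move mm [-0.1  1.2 -2.5] twist z -0.188 zaxis [ 0.004 -0.004 -1.   ] open 0.021 F [-0.9  0.7  1. ] t 21.4 q6 -0.6
tilt twist [ 0.005  0.004 -0.   ]
```

```bash
python3 -m pendant '[{"translation":[0,0,-40],"twist":[0.005,0.004,-0.094],"grip":-1},{"translation":[0,0,-50],"twist":[0,0,-0.094],"grip":-1},{"translation":[0,0,-50],"twist":[0,0,0],"grip":-1},{"translation":[0,0,-50],"twist":[0,0,0],"grip":-1},{"translation":[48,10,0],"twist":[0,0,0],"grip":-1},{"translation":[48,10,0],"twist":[0,0,0],"grip":-1},{"translation":[48,10,0],"twist":[0,0,0],"grip":-1},{"translation":[48,10,0],"twist":[0,0,0],"grip":-1},{"translation":[48,10,0],"twist":[0,0,0],"grip":-1},{"translation":[48,10,0],"twist":[0,0,0],"grip":-1}]'
python3 go.py .5435 .155 .1 1.7
```

```text
t: 22.4
tool_pos: [0.4772, -0.0405, 0.2036]
orientation: [2.188, 2.245, 0.006]
force: [1.1, 0.0, 0.5]
opening: 0.0205
pos [ 0.4772 -0.0405  0.2036] yaw 1.5 move mm [193.9  70.6 103.6] twist z -0.004 zaxis [ 0.007 -0.002 -1.   ] open 0.0205 F [1.1 0.  0.5] t 22.4 q6 -0.22
tilt twist [ 0.007  0.002 -0.   ]
```

```bash
python3 -m pendant '[{"translation":[46,17,0],"twist":[0.007,0.002,0],"grip":-1},{"translation":[46,17,0],"twist":[0,0,0],"grip":-1},{"translation":[46,17,0],"twist":[0,0,0],"grip":-1},{"translation":[44,17,0],"twist":[0,0,0],"grip":-1},{"translation":[0,0,40],"twist":[0.005,0,0],"grip":-1},{"translation":[0,0,40],"twist":[0.005,0,0],"grip":-1},{"translation":[0,0,20],"twist":[0,0,0],"grip":-1},{"translation":[0,0,0],"twist":[0,0,0],"grip":-1},{"translation":[0,0,0],"twist":[0,0,0],"grip":-1},{"translation":[0,0,0],"twist":[0,0,0],"grip":-1}]'
python3 go.py .5435 .155 .02 1.7
```

```text
t: 23.4
tool_pos: [0.5435, 0.158, 0.1064]
orientation: [-2.18, -2.26, -0.003]
force: [0.6, -0.2, 0.9]
opening: 0.0206
pos [0.5435 0.158  0.1064] yaw 2.1 move mm [-3.2 -0.2 86.4] twist z 0.006 zaxis [ 0.001  0.002 -1.   ] open 0.0206 F [ 0.6 -0.2  0.9] t 23.4 q6 0.15
tilt twist [ 0.001 -0.002 -0.   ]
```

```bash
python3 -m pendant '[{"translation":[-3,0,20],"twist":[0,0,0],"grip":-1},{"translation":[0,0,20],"twist":[0,0,0],"grip":-1},{"translation":[0,0,20],"twist":[0,0,0],"grip":-1},{"translation":[0,0,10],"twist":[0,0,0],"grip":-1},{"translation":[0,0,0],"twist":[0,0,0],"grip":-1},{"translation":[0,0,0],"twist":[0,0,0],"grip":-1},{"translation":[0,0,0],"twist":[0,0,0],"grip":-1},{"translation":[0,0,0],"twist":[0,0,0],"grip":-1},{"translation":[0,0,0],"twist":[0,0,0],"grip":-1},{"translation":[0,0,0],"twist":[0,0,0],"grip":-1}]'
python3 go.py .5435 .155 .02 1.7
```

```text
t: 24.4
tool_pos: [0.5555, 0.1557, 0.051]
orientation: [2.174, 2.249, 0.035]
force: [1.3, 0.6, -1.0]
opening: 0.0209
pos [0.5555 0.1557 0.051 ] yaw 1.9 move mm [ -0.5 -12.8  30.7] twist z 0.004 zaxis [ 0.025  0.007 -1.   ] open 0.0209 F [ 1.3  0.6 -1. ] t 24.4 q6 0.15
tilt twist [ 0.025 -0.006 -0.   ]
```

```bash
python3 -m pendant '[{"translation":[0,-12,12],"twist":[0.025,-0.006,0],"grip":-1},{"translation":[0,-1,12],"twist":[0.003,0,0],"grip":-1},{"translation":[0,-1,6],"twist":[0.003,0,0],"grip":-1},{"translation":[0,-1,2],"twist":[0.003,0,0],"grip":-0.2},{"translation":[0,-1,1],"twist":[0.003,0,0],"grip":-0.2},{"translation":[0,-1,1],"twist":[0.003,0,0],"grip":-0.2},{"translation":[0,-1,-30],"twist":[0,0,0],"grip":-0.2},{"translation":[0,0,-50],"twist":[0,0,0],"grip":-0.2},{"translation":[0,0,-50],"twist":[0,0,0],"grip":-0.2},{"translation":[0,0,-40],"twist":[0,0,0],"grip":-0.2}]'
python3 -m pendant '[{"translation":[-46,0,0],"twist":[0,0,0],"grip":0},{"translation":[-46,0,0],"twist":[0,0,0],"grip":0},{"translation":[-46,0,0],"twist":[0,0,0],"grip":0},{"translation":[-46,5,0],"twist":[0,0,-0.09],"grip":0},{"translation":[-46,5,0],"twist":[0,0,-0.09],"grip":0},{"translation":[-46,5,0],"twist":[0,0,-0.1],"grip":0},{"translation":[-40,0,0],"twist":[0,0,0],"grip":0},{"translation":[-30,0,0],"twist":[0,0,0],"grip":0},{"translation":[0,0,0],"twist":[0,0,0],"grip":0},{"translation":[0,0,0],"twist":[0,0,0],"grip":0}]'
python3 - <<'E'
from h import *
p,d,c=snap('top','top2.png'); P=cloud(c,d); hs=cv2.cvtColor(p,cv2.COLOR_RGB2HSV)
m=(p.max(2)<60)&(np.abs(P[...,0]-.544)<.058)&(np.abs(P[...,1]-.182)<.044)&(P[...,2]>.022)&(P[...,2]<.045)
n,l,st,ce=cv2.connectedComponentsWithStats(m.astype(np.uint8))
for i in range(1,n):
    if st[i,4]>15: print('in well',ce[i],st[i,4],np.nanmedian(P[l==i],0).round(3))
cv2.imwrite('pics/top2c.png',cv2.resize(cv2.cvtColor(p[90:290,120:400],cv2.COLOR_RGB2BGR),None,fx=2.8,fy=2.8))
p,d,c=snap('wrist','w6.png'); np.save('w6.npy',d); np.save('w6T.npy',c[2])
s,t,M=tool(); print(t,np.degrees(np.arctan2(M[1,1],M[0,1])))
P=cloud(c,d); hs=cv2.cvtColor(p,cv2.COLOR_RGB2HSV)
m=(hs[...,0]>95)&(hs[...,0]<125)&(hs[...,1]>140)&(P[...,2]>.008)&(P[...,2]<.022)
w=P[m]; print(m.sum(),cv2.minAreaRect((w[:,:2]*1000).astype(np.float32)),np.median(w[:,2]))
m=(p.max(2)<60)&(P[...,2]>.036)&(P[...,2]<.055)&(P[...,0]>.55)&(P[...,1]<-.15)
w=P[m]; print('handle',m.sum(),cv2.minAreaRect((w[:,:2]*1000).astype(np.float32)),np.median(w[:,2]))
E
```

```text
t: 25.4
tool_pos: [0.5328, 0.1541, 0.1793]
orientation: [-2.167, -2.241, 0.046]
force: [0.5, -0.2, -0.2]
opening: 0.0374
t: 26.4
tool_pos: [0.6016, -0.1968, 0.1953]
orientation: [-1.824, -2.55, 0.016]
force: [0.1, 0.1, -0.3]
opening: 0.0464
in well [189.95454545 146.5       ] 22 [0.601 0.209 0.033]
in well [193.74698795 166.56626506] 83 [0.541 0.196 0.028]
in well [207.63414634 167.87804878] 41 [0.538 0.153 0.03 ]
[ 0.60152236 -0.19587185  0.1954176 ] 18.927203745527585
8540 ((612.8119506835938, -245.32229614257812), (163.85903930664062, 134.55609130859375), 18.05135726928711) 0.015382200679798841
handle 448 ((638.5833740234375, -226.59219360351562), (78.64054870605469, 115.43468475341797), 4.649721622467041) 0.044989685057864964
```

View pics/top2c.png

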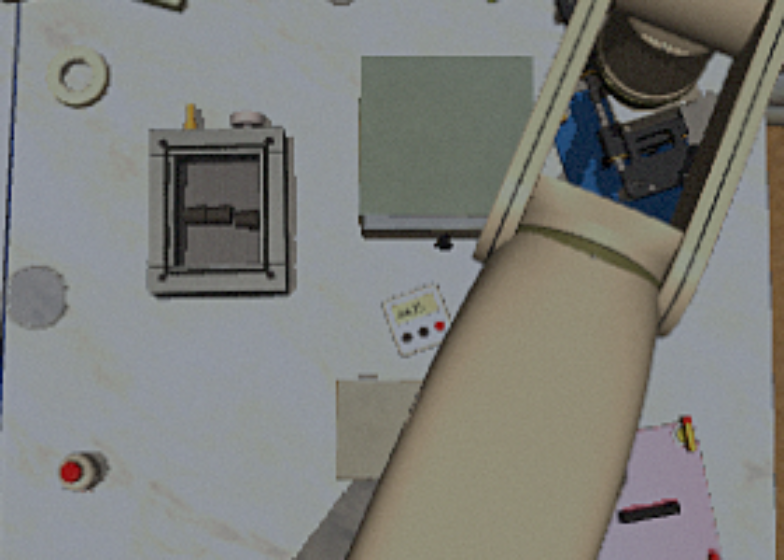

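View pics/w6.png

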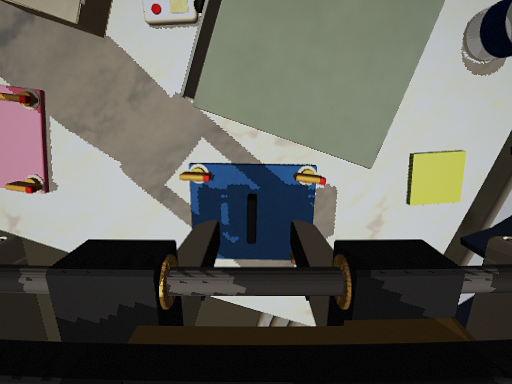

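All three stoppers lie in a row in the well, at crop (196,215), (222,215) and (246,218), with none left on the bench. The blue cover is at (612.8,-245.3) mm, 18.05°. Next I go to its handle.

```bash
python3 go.py .6128 -.2453 .1 18.05
```

```text
pos [ 0.6015 -0.1959  0.1954] yaw 18.9 move mm [-50.3  -4.2  95.5] twist z 0.015 zaxis [-0.011 -0.005 -1.   ] open 0.047 F [ 0.2 -0.  -0.3] t 26.5 q6 -0.72
tilt twist [-0.012  0.001  0.   ]
```

```bash
python3 -m pendant '[{"translation":[-25,-2,0],"twist":[-0.012,0,0.015],"grip":0},{"translation":[-25,-2,0],"twist":[0,0,0],"grip":0},{"translation":[0,0,35],"twist":[0,0,0],"grip":0},{"translation":[0,0,35],"twist":[0,0,0],"grip":0},{"translation":[0,0,25],"twist":[0,0,0],"grip":0},{"translation":[0,0,15],"twist":[0,0,0],"grip":0},{"translation":[0,0,0],"twist":[0,0,0],"grip":0},{"translation":[0,0,0],"twist":[0,0,0],"grip":0},{"translation":[0,0,0],"twist":[0,0,0],"grip":0},{"translation":[0,0,0],"twist":[0,0,0],"grip":0}]'
python3 go.py .6128 -.2453 .023 18.05
```

```text
t: 27.5
tool_pos: [0.6187, -0.2349, 0.0904]
orientation: [1.822, 2.547, 0.006]
force: [0.8, -0.0, 0.5]
opening: 0.0462
pos [ 0.6187 -0.2349  0.0904] yaw 18.8 move mm [-7.6 -9.5 67.3] twist z 0.014 zaxis [ 0.01  -0.003 -1.   ] open 0.0462 F [ 0.8 -0.   0.5] t 27.5 q6 -0.77
tilt twist [ 0.009  0.006 -0.   ]
```

```bash
python3 -m pendant '[{"translation":[-8,-9,15],"twist":[0.009,0.006,0.014],"grip":0},{"translation":[0,-1,15],"twist":[0,0,0],"grip":0},{"translation":[0,-1,15],"twist":[0,0,0],"grip":0},{"translation":[0,-1,5],"twist":[0.003,0,0],"grip":0},{"translation":[0,-1,2],"twist":[0.003,0,0],"grip":0},{"translation":[0,-1,1],"twist":[0.003,0,0],"grip":0},{"translation":[0,-1,1],"twist":[0.003,0,0],"grip":0},{"translation":[0,-1,1],"twist":[0.003,0,0],"grip":0},{"translation":[0,-1,1],"twist":[0.003,0,0],"grip":0},{"translation":[0,-1,1],"twist":[0.003,0,0],"grip":0}]'
python3 go.py .6128 -.2453 .023 18.05
```

```text
t: 28.5
tool_pos: [0.6044, -0.2506, 0.0308]
orientation: [-1.842, -2.532, 0.029]
force: [-0.2, 1.0, 0.1]
opening: 0.0464
pos [ 0.6044 -0.2506  0.0308] yaw 17.9 move mm [2.4 9.8 7.6] twist z -0.002 zaxis [-0.019 -0.009 -1.   ] open 0.0464 F [-0.2  1.   0.1] t 28.5 q6 -0.77
tilt twist [-0.021  0.002  0.   ]
```

```bash
python3 -m pendant '[{"translation":[2,10,4],"twist":[-0.021,0.002,0],"grip":0},{"translation":[0,0,4],"twist":[0,0,0],"grip":-1},{"translation":[0,0,0],"twist":[0,0,0],"grip":-1},{"translation":[0,0,0],"twist":[0,0,0],"grip":-1},{"translation":[0,0,0],"twist":[0,0,0],"grip":-1},{"translation":[0,0,0],"twist":[0,0,0],"grip":-1},{"translation":[0,0,0],"twist":[0,0,0],"grip":-1},{"translation":[0,0,0],"twist":[0,0,0],"grip":-1},{"translation":[0,0,0],"twist":[0,0,0],"grip":-1},{"translation":[0,0,0],"twist":[0,0,0],"grip":-1}]' 55
python3 go.py .6128 -.2453 .023 18.05
```

```text
t: 29.5
tool_pos: [0.6136, -0.2454, 0.0221]
orientation: [1.848, 2.54, 0.001]
force: [-0.2, 0.4, -0.8]
opening: 0.0113
pos [ 0.6136 -0.2454  0.0221] yaw 17.9 move mm [ 0.3 -0.7 -0.9] twist z -0.002 zaxis [ 0.001  0.    -1.   ] open 0.0113 F [-0.2  0.4 -0.8] t 29.5 q6 -0.77
tilt twist [ 0.001 -0.     0.   ]
```

The handle is gripped (11 mm). Lifting, turning to the chamber's yaw and carrying it.

```bash
python3 -m pendant '[{"translation":[0,0,-15],"twist":[0,0,0],"grip":-1},{"translation":[0,0,-35],"twist":[0,0,0],"grip":-1},{"translation":[0,0,-40],"twist":[0,0,0],"grip":-1},{"translation":[0,0,-40],"twist":[0,0,0],"grip":-1},{"translation":[0,0,-40],"twist":[0,0,0.058],"grip":-1},{"translation":[0,0,-35],"twist":[0,0,0.058],"grip":-1},{"translation":[0,0,-15],"twist":[0,0,0.058],"grip":-1},{"translation":[0,0,0],"twist":[0,0,0.058],"grip":-1},{"translation":[0,0,0],"twist":[0,0,0.058],"grip":-1},{"translation":[0,0,0],"twist":[0,0,0],"grip":-1}]'
python3 go.py .544 .182 .2 1.5
```

```text
t: 30.5
tool_pos: [0.6085, -0.2423, 0.2505]
orientation: [-2.199, -2.226, 0.004]
force: [0.6, -0.2, -5.9]
opening: 0.0113
pos [ 0.6085 -0.2423  0.2505] yaw 0.7 move mm [424.7 -58.7  54.1] twist z -0.014 zaxis [-0.011  0.007 -1.   ] open 0.0113 F [ 0.6 -0.2 -5.9] t 30.5 q6 -0.47
tilt twist [-0.01  -0.007 -0.   ]
```

```bash
python3 -m pendant '[{"translation":[25,-5,0],"twist":[-0.01,-0.007,0],"grip":-1},{"translation":[40,-5,0],"twist":[0,0,0],"grip":-1},{"translation":[45,-5,0],"twist":[0,0,0],"grip":-1},{"translation":[45,-5,0],"twist":[0,0,0],"grip":-1},{"translation":[45,-5,0],"twist":[0,0,0],"grip":-1},{"translation":[45,-5,0],"twist":[0,0,0],"grip":-1},{"translation":[45,-5,0],"twist":[0,0,0],"grip":-1},{"translation":[45,-5,0],"twist":[0,0,0],"grip":-1},{"translation":[40,-5,0],"twist":[0,0,0],"grip":-1},{"translation":[20,-5,0],"twist":[0,0,0],"grip":-1}]'
python3 go.py .544 .182 .12 1.5
```

```text
t: 31.5
tool_pos: [0.543, 0.1627, 0.2472]
orientation: [-2.188, -2.242, 0.011]
force: [-0.1, -0.4, -6.2]
opening: 0.0114
pos [0.543  0.1627 0.2472] yaw 1.4 move mm [ 19.1   2.8 127.2] twist z -0.002 zaxis [-0.011  0.001 -1.   ] open 0.0114 F [-0.1 -0.4 -6.2] t 31.5 q6 0.17
tilt twist [-0.011 -0.001  0.   ]
```

```bash
python3 -m pendant '[{"translation":[19,3,0],"twist":[-0.011,0,0],"grip":-1},{"translation":[0,0,30],"twist":[0,0,0],"grip":-1},{"translation":[0,0,40],"twist":[0,0,0],"grip":-1},{"translation":[0,0,40],"twist":[0,0,0],"grip":-1},{"translation":[0,0,20],"twist":[0,0,0],"grip":-1},{"translation":[0,0,0],"twist":[0,0,0],"grip":-1},{"translation":[0,0,0],"twist":[0,0,0],"grip":-1},{"translation":[0,0,0],"twist":[0,0,0],"grip":-1},{"translation":[0,0,0],"twist":[0,0,0],"grip":-1},{"translation":[0,0,0],"twist":[0,0,0],"grip":-1}]'
cat > cov.py <<'E'
from h import *
import sys
p,d,c=snap('wrist',sys.argv[1]); P=cloud(c,d); hs=cv2.cvtColor(p,cv2.COLOR_RGB2HSV)
s,t,M=tool()
m=(hs[...,0]>95)&(hs[...,0]<125)&(hs[...,1]>140)
m&=(abs(P[...,0]-.544)<.13)&(abs(P[...,1]-.182)<.11)
w=P[m]; z=np.nanmedian(w[:,2]); w=w[abs(w[:,2]-z)<.006]
r=cv2.minAreaRect((w[:,:2]*1000).astype(np.float32)); b=cv2.boxPoints(r)
print('blue',m.sum(),np.round(r[0],1),np.round(r[1],1),round(r[2],2),'top z',z.round(4),'corners',b.round().tolist())
A=np.linalg.lstsq(np.c_[w[:,:2]-w[:,:2].mean(0),np.ones(len(w))],w[:,2],rcond=None)[0]; print('tilt',A[:2].round(4))
m=(abs(P[...,2]-.055)<.004)&(abs(P[...,0]-.544)<.1)&(abs(P[...,1]-.182)<.08); w=P[m]
if m.sum()>50: print('rim vis',m.sum(),w.min(0).round(3),w.max(0).round(3))
E
python3 cov.py w7.png; python3 go.py .544 .182 .085 1.5
```

```text
t: 32.5
tool_pos: [0.5433, 0.1889, 0.1183]
orientation: [-2.168, -2.272, -0.007]
force: [0.2, 0.2, -5.5]
opening: 0.0111
blue 23701 [544.1 189.1] [164.7 134.5] 2.71 top z 0.1116 corners [[459.0, 252.0], [465.0, 118.0], [630.0, 126.0], [623.0, 260.0]]
tilt [0.0047 0.0032]
pos [0.5436 0.1889 0.1186] yaw 2.7 move mm [-7.1 -0.  33.6] twist z 0.021 zaxis [ 0.003  0.004 -1.   ] open 0.0114 F [-0.1  0.9 -5.6] t 32.5 q6 0.2
tilt twist [ 0.003 -0.004 -0.   ]
```

View pics/w7.png

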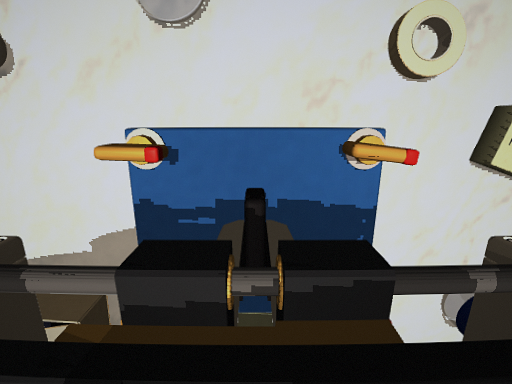

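The cover hangs level and centred in the grip, seen at (544.1,189.1), 2.7°. I need about 7 mm toward -y and -1.2° of yaw.

```bash
python3 -m pendant '[{"translation":[-7,1,0],"twist":[0.003,-0.004,0.02],"grip":-1},{"translation":[0,0,8],"twist":[0,0,0],"grip":-1},{"translation":[0,0,8],"twist":[0,0,0],"grip":-1},{"translation":[0,0,8],"twist":[0,0,0],"grip":-1},{"translation":[0,0,4],"twist":[0,0,0],"grip":-1},{"translation":[0,0,0],"twist":[0,0,0],"grip":-1},{"translation":[0,0,0],"twist":[0,0,0],"grip":-1},{"translation":[0,0,0],"twist":[0,0,0],"grip":-1},{"translation":[0,0,0],"twist":[0,0,0],"grip":-1},{"translation":[0,0,0],"twist":[0,0,0],"grip":-1}]'
python3 cov.py w8.png; python3 go.py .5448 .1822 .072 1.6
```

```text
t: 33.55
tool_pos: [0.5456, 0.1813, 0.0889]
orientation: [2.193, 2.248, 0.001]
force: [0.1, 0.3, -6.1]
opening: 0.0115
blue 23669 [546.3 181.4] [164.9 135. ] 1.44 top z 0.082 corners [[462.0, 247.0], [466.0, 112.0], [630.0, 116.0], [627.0, 251.0]]
tilt [ 0.0035 -0.0011]
rim vis 1323 [0.458 0.247 0.051] [0.628 0.255 0.057]
pos [0.5456 0.1814 0.089 ] yaw 1.4 move mm [ 0.9 -0.8 17. ] twist z -0.003 zaxis [ 0.001 -0.    -1.   ] open 0.0115 F [ 0.8 -0.7 -6. ] t 33.6 q6 0.21
tilt twist [0.001 0.    0.   ]
```

```bash
python3 -m pendant '[{"translation":[1,-1,5],"twist":[0,0,-0.003],"grip":-1},{"translation":[0,0,4],"twist":[0,0,0],"grip":-1},{"translation":[0,0,4],"twist":[0,0,0],"grip":-1},{"translation":[0,0,3],"twist":[0,0,0],"grip":-1},{"translation":[0,0,2],"twist":[0,0,0],"grip":-1},{"translation":[0,0,1],"twist":[0,0,0],"grip":-1},{"translation":[0,0,1],"twist":[0,0,0],"grip":-1},{"translation":[0,0,1],"twist":[0,0,0],"grip":-1},{"translation":[0,0,0],"twist":[0,0,0],"grip":-1},{"translation":[0,0,0],"twist":[0,0,0],"grip":-1}]'
python3 cov.py w9.png; python3 go.py .5448 .1822 .072 1.6
```

```text
t: 34.6
tool_pos: [0.5453, 0.1827, 0.0722]
orientation: [2.188, 2.251, 0.003]
force: [-0.7, -0.5, -5.8]
opening: 0.0112
blue 23664 [546.  182.9] [164.7 134.7] 1.66 top z 0.0654 corners [[462.0, 248.0], [466.0, 113.0], [630.0, 118.0], [626.0, 253.0]]
tilt [ 0.0017 -0.0011]
rim vis 989 [0.459 0.248 0.051] [0.627 0.255 0.058]
pos [0.5454 0.1827 0.0722] yaw 1.6 move mm [-0.5 -0.6  0.2] twist z 0.001 zaxis [ 0.003 -0.    -1.   ] open 0.0114 F [ 1.  -0.6 -5.9] t 34.6 q6 0.21
tilt twist [0.003 0.    0.   ]
```

The plate top is at 65 mm, so the plug is in. I'll lower the last bit, release, rise and look.

```bash
python3 -m pendant '[{"translation":[0,0,1],"twist":[0,0,0],"grip":-1},{"translation":[0,0,1],"twist":[0,0,0],"grip":-1},{"translation":[0,0,0],"twist":[0,0,0],"grip":-0.4},{"translation":[0,0,0],"twist":[0,0,0],"grip":-0.2},{"translation":[0,0,0],"twist":[0,0,0],"grip":-0.2},{"translation":[0,0,-10],"twist":[0,0,0],"grip":-0.2},{"translation":[0,0,-20],"twist":[0,0,0],"grip":-0.2},{"translation":[0,0,-40],"twist":[0,0,0],"grip":-0.2},{"translation":[-30,0,-40],"twist":[0,0,0],"grip":-0.2},{"translation":[-30,0,-30],"twist":[0,0,0],"grip":-0.2}]'
cat > wings.py <<'E'
from h import *
import sys
p,d,c=snap('wrist',sys.argv[1]); P=cloud(c,d); hs=cv2.cvtColor(p,cv2.COLOR_RGB2HSV)
H,S,V=[hs[...,i] for i in range(3)]
C=np.array([.5448,.1824]); yaw=np.radians(1.6)
if len(sys.argv)>2: C=np.array([float(sys.argv[2]),float(sys.argv[3])]); yaw=np.radians(float(sys.argv[4]))
Rm=np.array([[np.cos(yaw),-np.sin(yaw)],[np.sin(yaw),np.cos(yaw)]])
Z=P[...,2]
for n,o in zip('abcd',[(70,55),(70,-55),(-70,-55),(-70,55)]):
    a=C+Rm@np.array(o)/1000
    near=(np.hypot(P[...,0]-a[0],P[...,1]-a[1])<.03)&(S>110)&((H<32)|(H>170))&(Z>.08)&(Z<.102)
    red=near&((H<6)|(H>172)); w=P[near]; 
    if near.sum()<40 or red.sum()<6: print(n,'axis',a.round(4),'not seen',near.sum(),red.sum()); continue
    x=w[w[:,2]>.09][:,:2]; x=w[:,:2] if len(x)<20 else x
    u=np.linalg.svd(x-x.mean(0))[2][0]; rm=P[red].mean(0)[:2]-a; u=u*np.sign(u@rm)
    r=cv2.minAreaRect((x*1000).astype(np.float32))
    print(n,'axis',a.round(4),'seen ctr',np.round(r[0],1),np.round(r[1],1),'theta pca %.2f red %.2f'%(yaw-np.arctan2(u[1],u[0]),yaw-np.arctan2(rm[1],rm[0])),near.sum(),red.sum())
E
python3 cov.py w10.png; python3 wings.py w10b.png; python3 go.py .5448 .1822 .2 1.6
python3 - <<'E'
from h import *
p,d,c=snap('top','top3.png'); P=cloud(c,d); hs=cv2.cvtColor(p,cv2.COLOR_RGB2HSV)
a=cv2.resize(cv2.cvtColor(p[110:220,140:250],cv2.COLOR_RGB2BGR),(384,384)); b=cv2.imread('pics/w10.png'); cv2.imwrite('pics/both.png',np.hstack([a,b[:, :400]]))
E
```

```text
t: 35.65
tool_pos: [0.5452, 0.1242, 0.2156]
orientation: [-2.184, -2.258, 0.001]
force: [1.2, -0.9, 0.4]
opening: 0.037
blue 14990 [546.1 183. ] [165.4 134.1] 1.43 top z 0.0653 corners [[462.0, 248.0], [465.0, 114.0], [630.0, 118.0], [627.0, 252.0]]
tilt [ 0.0009 -0.0016]
rim vis 68 [0.458 0.136 0.052] [0.625 0.255 0.056]
a axis [0.6132 0.2393] seen ctr [614.4 239.1] [ 8.8 36. ] theta pca 0.10 red 0.12 359 56
b axis [0.6163 0.1294] seen ctr [617.7 129.5] [ 7.9 36.2] theta pca 0.06 red 0.02 283 49
c axis [0.4764 0.1255] seen ctr [478.5 125.6] [35.   7.6] theta pca 0.03 red -0.01 264 55
d axis [0.4733 0.2354] seen ctr [475.6 235.1] [ 8.6 35.5] theta pca 0.05 red 0.07 346 68
pos [0.5483 0.1221 0.2196] yaw 1.7 move mm [60.2 -1.9 19.6] twist z 0.001 zaxis [ 0.008 -0.    -1.   ] open 0.0373 F [0.8 1.8 0.4] t 35.8 q6 0.1
tilt twist [0.008 0.001 0.   ]
```

View pics/both.png

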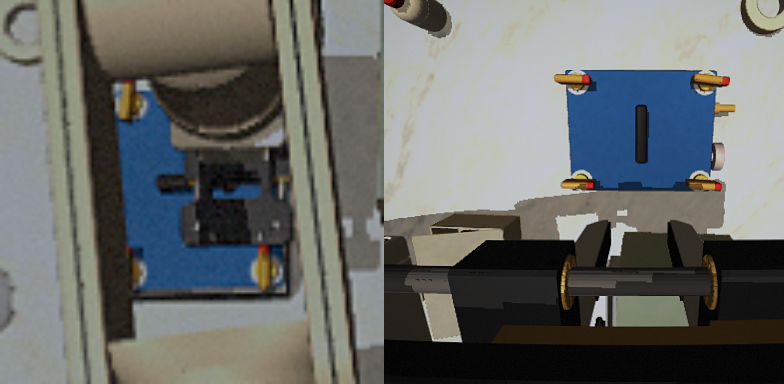

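The cover sits square and flat on the chamber (centre 546/183 mm, 1.4°, top at 65.3 mm, no tilt). All four wings are visible: a(614.4,239.1) 0.10, b(617.7,129.5) 0.05, c(478.5,125.6) 0.03, d(475.6,235.1) 0.05. My order is a, c, b, d, and first I turn the wrist.

```bash
python3 -m pendant '[{"translation":[0,0,0],"twist":[0,0,-0.147],"grip":-0.5},{"translation":[0,0,0],"twist":[0,0,-0.147],"grip":-0.5},{"translation":[0,0,0],"twist":[0,0,-0.147],"grip":-0.5},{"translation":[0,0,0],"twist":[0,0,-0.147],"grip":-0.5},{"translation":[0,0,0],"twist":[0,0,-0.147],"grip":-0.5},{"translation":[0,0,0],"twist":[0,0,-0.147],"grip":-0.5},{"translation":[0,0,0],"twist":[0,0,-0.147],"grip":-0.5},{"translation":[0,0,0],"twist":[0,0,-0.147],"grip":-0.5},{"translation":[0,0,0],"twist":[0,0,-0.147],"grip":-0.5},{"translation":[0,0,0],"twist":[0,0,-0.147],"grip":-0.5}]' 15
python3 go.py .6144 .2391 .13 86
```

```text
t: 36.8
tool_pos: [0.5409, 0.1294, 0.206]
orientation: [-0.064, -3.129, -0.002]
force: [0.9, 0.0, -0.3]
opening: 0.0229
pos [0.5409 0.1294 0.206 ] yaw 87.6 move mm [-69.8 112.6  75.3] twist z 0.029 zaxis [-0.012  0.001 -1.   ] open 0.0229 F [ 0.9  0.  -0.3] t 36.8 q6 -1.39
tilt twist [ 0.001 -0.012 -0.   ]
```

```bash
python3 -m pendant '[{"translation":[-23,38,0],"twist":[0,-0.012,0.029],"grip":-0.5},{"translation":[-23,38,0],"twist":[0,0,0],"grip":-0.5},{"translation":[-24,37,0],"twist":[0,0,0],"grip":-0.5},{"translation":[0,0,30],"twist":[0,0,0],"grip":-0.5},{"translation":[0,0,30],"twist":[0,0,0],"grip":-0.5},{"translation":[0,0,20],"twist":[0,0,0],"grip":-0.5},{"translation":[0,0,0],"twist":[0,0,0],"grip":-0.5},{"translation":[0,0,0],"twist":[0,0,0],"grip":-0.5},{"translation":[0,0,0],"twist":[0,0,0],"grip":-0.5},{"translation":[0,0,0],"twist":[0,0,0],"grip":-0.5}]'
python3 go.py .6144 .2391 .075 86
```

```text
t: 37.8
tool_pos: [0.6132, 0.249, 0.1137]
orientation: [-0.09, -3.129, 0.001]
force: [0.7, 0.1, 1.1]
opening: 0.0236
pos [0.6132 0.249  0.1137] yaw 86.7 move mm [-2.2 -9.8 38.7] twist z 0.012 zaxis [-0.012 -0.001 -1.   ] open 0.0236 F [0.7 0.1 1.1] t 37.8 q6 -1.21
tilt twist [-0.001 -0.012 -0.   ]
```

```bash
python3 -m pendant '[{"translation":[-2,-10,0],"twist":[0,-0.012,0.012],"grip":-0.5},{"translation":[0,0,13],"twist":[0,0,0],"grip":-0.5},{"translation":[0,0,13],"twist":[0,0,0],"grip":-0.5},{"translation":[0,0,10],"twist":[0,0,0],"grip":-0.5},{"translation":[0,0,0],"twist":[0,0,0],"grip":-0.5},{"translation":[0,0,0],"twist":[0,0,0],"grip":-0.5},{"translation":[0,0,0],"twist":[0,0,0],"grip":-0.5},{"translation":[0,0,0],"twist":[0,0,0],"grip":-0.5},{"translation":[0,0,0],"twist":[0,0,0],"grip":-0.5},{"translation":[0,0,0],"twist":[0,0,0],"grip":-0.5}]'
python3 go.py .6144 .2391 .075 86
```

```text
t: 38.8
tool_pos: [0.6169, 0.238, 0.078]
orientation: [0.113, 3.133, 0.0]
force: [0.5, 0.3, 0.4]
opening: 0.0235
pos [0.6169 0.238  0.078 ] yaw 85.9 move mm [2.6 0.9 3. ] twist z -0.002 zaxis [ 0.006  0.    -1.   ] open 0.0235 F [0.5 0.3 0.4] t 38.8 q6 -1.21
tilt twist [0.001 0.006 0.   ]
```

```bash
python3 -m pendant '[{"translation":[3,1,2],"twist":[0,0.006,0],"grip":-0.77},{"translation":[0,0,0],"twist":[0,0,0.05],"grip":-0.77},{"translation":[0,0,0],"twist":[0,0,0.15],"grip":-0.77},{"translation":[0,0,0],"twist":[0,0,0.15],"grip":-0.77},{"translation":[0,0,0],"twist":[0,0,0.15],"grip":-0.77},{"translation":[0,0,0],"twist":[0,0,0.15],"grip":-0.77},{"translation":[0,0,0],"twist":[0,0,0.15],"grip":-0.77},{"translation":[0,0,0],"twist":[0,0,0.15],"grip":-0.77},{"translation":[0,0,0],"twist":[0,0,0.15],"grip":-0.77},{"translation":[0,0,0],"twist":[0,0,0.13],"grip":-0.77}]'
python3 go.py .6144 .2391 .075 11.4; python3 wings.py w11.png .5465 .1825 1.5; python3 -c "
from h import *
print(robot.read_state()['wrist_torque'])"
```

```text
t: 39.8
tool_pos: [0.6137, 0.239, 0.0765]
orientation: [1.919, 2.487, -0.0]
force: [0.2, -1.6, 0.7]
opening: 0.011
pos [0.6137 0.239  0.0765] yaw 14.7 move mm [-0.   0.7  1.5] twist z 0.058 zaxis [ 0.    -0.001 -1.   ] open 0.011 F [ 0.2 -1.6  0.7] t 39.8 q6 0.04
tilt twist [0.    0.001 0.   ]
a axis [0.615  0.2393] seen ctr [614.2 241.1] [12.8 33.3] theta pca 1.14 red 1.23 823 83
b axis [0.6179 0.1294] not seen 0 0
c axis [0.478  0.1257] seen ctr [489.4 130. ] [ 4.5 12.9] theta pca 0.04 red -0.22 170 54
d axis [0.4751 0.2356] seen ctr [476.7 236. ] [ 8.2 33.5] theta pca 0.05 red -0.03 1201 287
[-0.13062548 -0.09963948  0.04340813]
```

Screw a is now at about 1.15-1.2, halfway. Going to its diagonal partner c.

```bash
python3 -m pendant '[{"translation":[0,0,0],"twist":[0,0,-0.08],"grip":-0.5},{"translation":[0,0,0],"twist":[0,0,0],"grip":-0.5},{"translation":[0,0,-20],"twist":[0,0,0],"grip":-0.5},{"translation":[0,0,-30],"twist":[0,0,0],"grip":-0.5},{"translation":[0,0,-30],"twist":[0,0,-0.14],"grip":-0.5},{"translation":[0,0,0],"twist":[0,0,-0.148],"grip":-0.5},{"translation":[0,0,0],"twist":[0,0,-0.148],"grip":-0.5},{"translation":[0,0,0],"twist":[0,0,-0.148],"grip":-0.5},{"translation":[0,0,0],"twist":[0,0,-0.148],"grip":-0.5},{"translation":[0,0,0],"twist":[0,0,-0.148],"grip":-0.5}]'
python3 go.py .4785 .1256 .12 90
```

```text
t: 40.85
tool_pos: [0.6126, 0.2399, 0.1599]
orientation: [-0.532, -3.095, 0.0]
force: [-0.0, -0.0, -0.4]
opening: 0.0234
pos [0.6126 0.2399 0.1599] yaw 70.5 move mm [  88.2 -152.5   40.1] twist z -0.34 zaxis [-0.001  0.    -1.   ] open 0.0234 F [-0.  -0.  -0.4] t 40.9 q6 -0.94
tilt twist [-0.    -0.001  0.   ]
```

```bash
python3 -m pendant '[{"translation":[0,0,0],"twist":[0,0,-0.113],"grip":-0.5},{"translation":[0,0,0],"twist":[0,0,-0.113],"grip":-0.5},{"translation":[0,0,0],"twist":[0,0,-0.113],"grip":-0.5},{"translation":[45,-38,0],"twist":[0,0,0],"grip":-0.5},{"translation":[45,-38,0],"twist":[0,0,0],"grip":-0.5},{"translation":[44,-38,0],"twist":[0,0,0],"grip":-0.5},{"translation":[0,0,20],"twist":[0,0,0],"grip":-0.5},{"translation":[0,0,20],"twist":[0,0,0],"grip":-0.5},{"translation":[0,0,0],"twist":[0,0,0],"grip":-0.5},{"translation":[0,0,0],"twist":[0,0,0],"grip":-0.5}]'
python3 go.py .4785 .1256 .075 90
```

```text
t: 41.85
tool_pos: [0.4932, 0.1372, 0.1163]
orientation: [0.036, -3.135, 0.0]
force: [-0.9, 0.6, 0.1]
opening: 0.0232
pos [0.4932 0.1372 0.1163] yaw 91.3 move mm [ 14.7 -11.2  41.4] twist z 0.023 zaxis [-0.006 -0.    -1.   ] open 0.0232 F [-0.9  0.6  0.1] t 41.9 q6 -1.42
tilt twist [-0.    -0.006  0.   ]
```

```bash
python3 -m pendant '[{"translation":[15,-11,0],"twist":[0,-0.006,0.023],"grip":-0.5},{"translation":[0,0,0],"twist":[0,0,0],"grip":-0.5},{"translation":[0,0,15],"twist":[0,0,0],"grip":-0.5},{"translation":[0,0,15],"twist":[0,0,0],"grip":-0.5},{"translation":[0,0,8],"twist":[0,0,0],"grip":-0.5},{"translation":[0,0,0],"twist":[0,0,0],"grip":-0.5},{"translation":[0,0,0],"twist":[0,0,0],"grip":-0.5},{"translation":[0,0,0],"twist":[0,0,0],"grip":-0.5},{"translation":[0,0,0],"twist":[0,0,0],"grip":-0.5},{"translation":[0,0,0],"twist":[0,0,0],"grip":-0.5}]'
python3 go.py .4785 .1256 .075 90
```

```text
t: 42.85
tool_pos: [0.4844, 0.1288, 0.0807]
orientation: [-0.006, 3.135, 0.003]
force: [0.0, 0.2, -0.6]
opening: 0.0232
pos [0.4844 0.1288 0.0807] yaw 90.2 move mm [ 6.  -3.2  5.6] twist z 0.004 zaxis [ 0.007  0.002 -1.   ] open 0.0232 F [ 0.   0.2 -0.6] t 42.9 q6 -1.42
tilt twist [ 0.002  0.007 -0.   ]
```

```bash
python3 -m pendant '[{"translation":[6,-3,5],"twist":[0.002,0.007,0],"grip":-0.65},{"translation":[0,0,0],"twist":[0,0,0.12],"grip":-0.77},{"translation":[0,0,0],"twist":[0,0,0.15],"grip":-0.77},{"translation":[0,0,0],"twist":[0,0,0.15],"grip":-0.77},{"translation":[0,0,0],"twist":[0,0,0.15],"grip":-0.77},{"translation":[0,0,0],"twist":[0,0,0.15],"grip":-0.77},{"translation":[0,0,0],"twist":[0,0,0.15],"grip":-0.77},{"translation":[0,0,0],"twist":[0,0,0.15],"grip":-0.77},{"translation":[0,0,0],"twist":[0,0,0.15],"grip":-0.77},{"translation":[0,0,0],"twist":[0,0,0.15],"grip":-0.77}]'
python3 go.py .4785 .1256 .075 14; python3 wings.py w12.png .5465 .1825 1.5
```

```text
t: 43.85
tool_pos: [0.4777, 0.1237, 0.0761]
orientation: [1.927, 2.477, 0.0]
force: [0.8, 0.3, 0.7]
opening: 0.0108
pos [0.4777 0.1237 0.0761] yaw 14.2 move mm [1.7 1.3 1.1] twist z 0.004 zaxis [ 0.002 -0.002 -1.   ] open 0.0108 F [0.8 0.3 0.7] t 43.9 q6 -0.1
tilt twist [0.002 0.002 0.   ]
a axis [0.615  0.2393] not seen 0 0
b axis [0.6179 0.1294] not seen 38 0
c axis [0.478  0.1257] seen ctr [478.  126.6] [11.3 35.1] theta pca 1.14 red 1.19 827 104
d axis [0.4751 0.2356] seen ctr [474.4 235.1] [36.  9.] theta pca 0.03 red 0.10 1548 271
```

c is halfway (1.15). Next the other pair, starting with b.

```bash
python3 -m pendant '[{"translation":[0,0,0],"twist":[0,0,-0.08],"grip":-0.5},{"translation":[0,0,0],"twist":[0,0,0],"grip":-0.5},{"translation":[0,0,-20],"twist":[0,0,0],"grip":-0.5},{"translation":[0,0,-30],"twist":[0,0,0],"grip":-0.5},{"translation":[0,0,-20],"twist":[0,0,-0.148],"grip":-0.5},{"translation":[0,0,0],"twist":[0,0,-0.148],"grip":-0.5},{"translation":[0,0,0],"twist":[0,0,-0.148],"grip":-0.5},{"translation":[0,0,0],"twist":[0,0,-0.148],"grip":-0.5},{"translation":[0,0,0],"twist":[0,0,-0.148],"grip":-0.5},{"translation":[0,0,0],"twist":[0,0,-0.148],"grip":-0.5}]'
python3 -m pendant '[{"translation":[0,0,0],"twist":[0,0,-0.11],"grip":-0.5},{"translation":[0,0,0],"twist":[0,0,-0.11],"grip":-0.5},{"translation":[0,0,0],"twist":[0,0,-0.1],"grip":-0.5},{"translation":[-46,2,0],"twist":[0,0,0],"grip":-0.5},{"translation":[-46,2,0],"twist":[0,0,0],"grip":-0.5},{"translation":[-46,2,0],"twist":[0,0,0],"grip":-0.5},{"translation":[0,0,20],"twist":[0,0,0],"grip":-0.5},{"translation":[0,0,10],"twist":[0,0,0],"grip":-0.5},{"translation":[0,0,0],"twist":[0,0,0],"grip":-0.5},{"translation":[0,0,0],"twist":[0,0,0],"grip":-0.5}]'
python3 go.py .6177 .1295 .075 88.7
```

```text
t: 44.9
tool_pos: [0.4747, 0.1224, 0.1473]
orientation: [-0.533, -3.095, 0.005]
force: [-0.2, -0.1, 0.5]
opening: 0.0233
t: 45.9
tool_pos: [0.6111, 0.1269, 0.1099]
orientation: [0.007, -3.131, 0.007]
force: [0.7, 0.6, -0.2]
opening: 0.0229
pos [0.6111 0.1269 0.1099] yaw 90.2 move mm [-7.   2.8 34.8] twist z 0.027 zaxis [-0.011 -0.004 -1.   ] open 0.0229 F [ 0.7  0.6 -0.2] t 45.9 q6 -1.45
tilt twist [-0.004 -0.011  0.   ]
```

```bash
python3 -m pendant '[{"translation":[-7,3,0],"twist":[-0.004,-0.011,0.027],"grip":-0.5},{"translation":[0,0,0],"twist":[0,0,0],"grip":-0.5},{"translation":[0,0,14],"twist":[0,0,0],"grip":-0.5},{"translation":[0,0,14],"twist":[0,0,0],"grip":-0.5},{"translation":[0,0,5],"twist":[0,0,0],"grip":-0.5},{"translation":[0,0,0],"twist":[0,0,0],"grip":-0.5},{"translation":[0,0,0],"twist":[0,0,0],"grip":-0.5},{"translation":[0,0,0],"twist":[0,0,0],"grip":-0.5},{"translation":[0,0,0],"twist":[0,0,0],"grip":-0.5},{"translation":[0,0,0],"twist":[0,0,0],"grip":-0.5}]'
python3 go.py .6177 .1295 .075 88.7
```

```text
t: 46.9
tool_pos: [0.6183, 0.1306, 0.0776]
orientation: [0.038, 3.136, 0.001]
force: [0.8, 0.6, 0.2]
opening: 0.0231
pos [0.6183 0.1306 0.0776] yaw 88.6 move mm [ 0.6 -1.1  2.6] twist z -0.002 zaxis [ 0.005  0.    -1.   ] open 0.0231 F [0.8 0.6 0.2] t 46.9 q6 -1.42
tilt twist [0.    0.005 0.   ]
```

```bash
python3 -m pendant '[{"translation":[1,-1,2],"twist":[0,0.005,0],"grip":-0.65},{"translation":[0,0,0],"twist":[0,0,0.1],"grip":-0.77},{"translation":[0,0,0],"twist":[0,0,0.15],"grip":-0.77},{"translation":[0,0,0],"twist":[0,0,0.15],"grip":-0.77},{"translation":[0,0,0],"twist":[0,0,0.15],"grip":-0.77},{"translation":[0,0,0],"twist":[0,0,0.15],"grip":-0.77},{"translation":[0,0,0],"twist":[0,0,0.15],"grip":-0.77},{"translation":[0,0,0],"twist":[0,0,0.15],"grip":-0.77},{"translation":[0,0,0],"twist":[0,0,0.15],"grip":-0.77},{"translation":[0,0,0],"twist":[0,0,0.15],"grip":-0.77}]'
python3 go.py .6177 .1295 .075 14; python3 wings.py w13.png .5465 .1825 1.5
python3 -m pendant '[{"translation":[0,0,0],"twist":[0,0,-0.08],"grip":-0.5},{"translation":[0,0,0],"twist":[0,0,0],"grip":-0.5},{"translation":[0,0,-20],"twist":[0,0,0],"grip":-0.5},{"translation":[0,0,-30],"twist":[0,0,0],"grip":-0.5},{"translation":[0,0,-30],"twist":[0,0,-0.148],"grip":-0.5},{"translation":[0,0,0],"twist":[0,0,-0.148],"grip":-0.5},{"translation":[0,0,0],"twist":[0,0,-0.148],"grip":-0.5},{"translation":[0,0,0],"twist":[0,0,-0.148],"grip":-0.5},{"translation":[0,0,0],"twist":[0,0,-0.148],"grip":-0.5},{"translation":[0,0,0],"twist":[0,0,-0.148],"grip":-0.5}]'
python3 go.py .4756 .2351 .12 88.7
```

```text
t: 47.9
tool_pos: [0.6173, 0.1284, 0.0763]
orientation: [-1.939, -2.471, 0.001]
force: [-0.6, 0.6, -0.1]
opening: 0.0107
pos [0.6173 0.1284 0.0763] yaw 13.8 move mm [1.  0.6 1.3] twist z -0.004 zaxis [-0.001 -0.    -1.   ] open 0.0107 F [-0.6  0.6 -0.1] t 47.9 q6 -0.12
tilt twist [-0.001  0.     0.   ]
a axis [0.615  0.2393] seen ctr [614.3 239.1] [ 8.3 36.3] theta pca 1.16 red 1.26 1389 269
b axis [0.6179 0.1294] seen ctr [618.3 131.3] [11.  34.6] theta pca 1.15 red 1.18 816 92
c axis [0.478  0.1257] seen ctr [477.6 125.3] [10.5 35.9] theta pca 1.15 red 1.04 1692 245
d axis [0.4751 0.2356] seen ctr [488.1 231.5] [11.5  2.1] theta pca -0.11 red 0.25 311 103
t: 48.95
tool_pos: [0.6178, 0.128, 0.1603]
orientation: [-0.546, -3.093, 0.001]
force: [0.0, 0.4, -0.3]
opening: 0.0233
pos [0.6178 0.128  0.1603] yaw 70.0 move mm [170.3  52.   40.3] twist z -0.326 zaxis [-0.001 -0.    -1.   ] open 0.0233 F [ 0.   0.4 -0.3] t 49.0 q6 -1.1
tilt twist [-0. -0.  0.]
```

a, b and c all read about 1.15. Next d.

```bash
python3 -m pendant '[{"translation":[0,0,0],"twist":[0,0,-0.105],"grip":-0.5},{"translation":[0,0,0],"twist":[0,0,-0.105],"grip":-0.5},{"translation":[0,0,0],"twist":[0,0,-0.105],"grip":-0.5},{"translation":[48,36,0],"twist":[0,0,0],"grip":-0.5},{"translation":[48,36,0],"twist":[0,0,0],"grip":-0.5},{"translation":[48,36,0],"twist":[0,0,0],"grip":-0.5},{"translation":[0,0,20],"twist":[0,0,0],"grip":-0.5},{"translation":[0,0,20],"twist":[0,0,0],"grip":-0.5},{"translation":[0,0,0],"twist":[0,0,0],"grip":-0.5},{"translation":[0,0,0],"twist":[0,0,0],"grip":-0.5}]'
python3 go.py .4756 .2351 .075 88.7
```

```text
t: 49.95
tool_pos: [0.4935, 0.2248, 0.1203]
orientation: [0.015, 3.139, 0.002]
force: [0.2, -0.6, 0.7]
opening: 0.023
pos [0.4935 0.2248 0.1203] yaw 89.5 move mm [18.1 10.1 45.3] twist z 0.013 zaxis [ 0.002  0.001 -1.   ] open 0.023 F [ 0.2 -0.6  0.7] t 50.0 q6 -1.23
tilt twist [0.001 0.002 0.   ]
```

```bash
python3 -m pendant '[{"translation":[18,10,0],"twist":[0,0.002,0.013],"grip":-0.5},{"translation":[2,1,0],"twist":[0,0,0],"grip":-0.5},{"translation":[0,0,18],"twist":[0,0,0],"grip":-0.5},{"translation":[0,0,18],"twist":[0,0,0],"grip":-0.5},{"translation":[0,0,6],"twist":[0,0,0],"grip":-0.5},{"translation":[0,0,0],"twist":[0,0,0],"grip":-0.5},{"translation":[0,0,0],"twist":[0,0,0],"grip":-0.5},{"translation":[0,0,0],"twist":[0,0,0],"grip":-0.5},{"translation":[0,0,0],"twist":[0,0,0],"grip":-0.5},{"translation":[0,0,0],"twist":[0,0,0],"grip":-0.5}]'
python3 go.py .4756 .2351 .075 88.7
```

```text
t: 50.95
tool_pos: [0.4827, 0.2356, 0.0876]
orientation: [0.038, 3.127, 0.008]
force: [-0.1, -0.5, -0.2]
opening: 0.0228
pos [0.4827 0.2356 0.0876] yaw 88.6 move mm [ 7.3 -0.7 12.5] twist z -0.002 zaxis [ 0.014  0.005 -1.   ] open 0.0228 F [-0.1 -0.5 -0.2] t 51.0 q6 -1.19
tilt twist [0.005 0.014 0.   ]
```

```bash
python3 -m pendant '[{"translation":[7,-1,8],"twist":[0.005,0.014,0],"grip":-0.5},{"translation":[0,0,4],"twist":[0,0,0.1],"grip":-0.77},{"translation":[0,0,1],"twist":[0,0,0.15],"grip":-0.77},{"translation":[0,0,0],"twist":[0,0,0.15],"grip":-0.77},{"translation":[0,0,0],"twist":[0,0,0.15],"grip":-0.77},{"translation":[0,0,0],"twist":[0,0,0.15],"grip":-0.77},{"translation":[0,0,0],"twist":[0,0,0.15],"grip":-0.77},{"translation":[0,0,0],"twist":[0,0,0.15],"grip":-0.77},{"translation":[0,0,0],"twist":[0,0,0.15],"grip":-0.77},{"translation":[0,0,0],"twist":[0,0,0.15],"grip":-0.77}]'
python3 go.py .4756 .2351 .075 14; python3 wings.py w14.png .5465 .1825 1.5
```

```text
t: 51.95
tool_pos: [0.4743, 0.2339, 0.0743]
orientation: [1.939, 2.471, -0.006]
force: [-0.3, -1.6, 3.5]
opening: 0.011
pos [0.4743 0.2339 0.0743] yaw 13.8 move mm [ 0.8  1.5 -0.8] twist z -0.004 zaxis [-0.002 -0.003 -1.   ] open 0.011 F [-0.3 -1.6  3.5] t 52.0 q6 0.12
tilt twist [-0.003  0.003 -0.   ]
a axis [0.615  0.2393] seen ctr [612.8 239.8] [ 7.4 36.5] theta pca 1.20 red 1.42 539 122
b axis [0.6179 0.1294] not seen 0 0
c axis [0.478  0.1257] not seen 0 0
d axis [0.4751 0.2356] seen ctr [474.6 237.2] [13.1 33.2] theta pca 1.12 red 1.22 839 83
```

All four are halfway. Round two starts with a.

```bash
python3 -m pendant '[{"translation":[0,0,0],"twist":[0,0,-0.1],"grip":-0.5},{"translation":[0,0,0],"twist":[0,0,0],"grip":-0.5},{"translation":[0,0,-20],"twist":[0,0,0],"grip":-0.5},{"translation":[0,0,-30],"twist":[0,0,0],"grip":-0.5},{"translation":[0,0,0],"twist":[0,0,-0.09],"grip":-0.5},{"translation":[0,0,0],"twist":[0,0,0],"grip":-0.5},{"translation":[18,-41,0],"twist":[0,0,0],"grip":-0.5},{"translation":[0,0,0],"twist":[0,0,0],"grip":-0.5},{"translation":[0,0,0],"twist":[0,0,0],"grip":-0.5},{"translation":[0,0,0],"twist":[0,0,0],"grip":-0.5}]'
python3 go.py .6142 .2391 .12 25;  python3 wings.py w15.png .5465 .1825 1.5; python3 cov.py w15b.png
```

```text
t: 53.0
tool_pos: [0.421, 0.2314, 0.1169]
orientation: [-1.701, -2.628, 0.029]
force: [-1.2, 0.1, -0.4]
opening: 0.0231
pos [0.421  0.2314 0.1169] yaw 24.2 move mm [-72.  179.3  -6.9] twist z -0.015 zaxis [-0.019 -0.009 -1.   ] open 0.0231 F [-1.2  0.1 -0.4] t 53.0 q6 -0.02
tilt twist [-0.022  0.001  0.   ]
a axis [0.615  0.2393] seen ctr [613.  234.7] [ 4.8 27.7] theta pca 1.19 red 1.47 377 58
b axis [0.6179 0.1294] not seen 0 0
c axis [0.478  0.1257] not seen 28 0
d axis [0.4751 0.2356] not seen 314 1
blue 3238 [545.2 186.2] [165.8 130.3] 1.63 top z 0.0654 corners [[461.0, 249.0], [464.0, 119.0], [630.0, 123.0], [626.0, 254.0]]
tilt [ 0.0045 -0.0062]
rim vis 890 [0.458 0.112 0.051] [0.621 0.255 0.059]
```

```bash
python3 -m pendant '[{"translation":[0,0,-15],"twist":[-0.022,0,0],"grip":-0.5},{"translation":[-18,45,0],"twist":[0,0,0],"grip":-0.5},{"translation":[-18,45,0],"twist":[0,0,0],"grip":-0.5},{"translation":[-18,45,0],"twist":[0,0,0],"grip":-0.5},{"translation":[-18,44,0],"twist":[0,0,0],"grip":-0.5},{"translation":[0,0,0],"twist":[0,0,0],"grip":-0.5},{"translation":[0,0,15],"twist":[0,0,0],"grip":-0.5},{"translation":[0,0,0],"twist":[0,0,0],"grip":-0.5},{"translation":[0,0,0],"twist":[0,0,0],"grip":-0.5},{"translation":[0,0,0],"twist":[0,0,0],"grip":-0.5}]'
python3 go.py .6142 .2391 .075 25
```

```text
t: 54.1
tool_pos: [0.6229, 0.2384, 0.116]
orientation: [1.711, 2.631, 0.006]
force: [-0.4, 0.2, 0.1]
opening: 0.0234
pos [0.6229 0.2384 0.116 ] yaw 23.9 move mm [ 4.2 -7.9 41. ] twist z -0.018 zaxis [ 0.005  0.001 -1.   ] open 0.0234 F [-0.4  0.2  0.1] t 54.1 q6 -0.13
tilt twist [ 0.005  0.001 -0.   ]
```

```bash
python3 -m pendant '[{"translation":[4,-8,0],"twist":[0.005,0,-0.018],"grip":-0.5},{"translation":[0,0,0],"twist":[0,0,0],"grip":-0.5},{"translation":[0,0,16],"twist":[0,0,0],"grip":-0.5},{"translation":[0,0,16],"twist":[0,0,0],"grip":-0.5},{"translation":[0,0,6],"twist":[0,0,0],"grip":-0.5},{"translation":[0,0,0],"twist":[0,0,0],"grip":-0.5},{"translation":[0,0,0],"twist":[0,0,0],"grip":-0.5},{"translation":[0,0,0],"twist":[0,0,0],"grip":-0.5},{"translation":[0,0,0],"twist":[0,0,0],"grip":-0.5},{"translation":[0,0,0],"twist":[0,0,0],"grip":-0.5}]'
python3 go.py .6142 .2391 .075 25
```

```text
t: 55.1
tool_pos: [0.6121, 0.2397, 0.077]
orientation: [1.683, 2.65, 0.002]
force: [0.8, -0.6, -0.2]
opening: 0.0234
pos [0.6121 0.2397 0.077 ] yaw 25.2 move mm [-1.4  1.7  2. ] twist z 0.003 zaxis [ 0.002  0.    -1.   ] open 0.0234 F [ 0.8 -0.6 -0.2] t 55.1 q6 -0.14
tilt twist [0.002 0.001 0.   ]
```

```bash
python3 -m pendant '[{"translation":[-1,2,1],"twist":[0,0,0],"grip":-0.65},{"translation":[0,0,0],"twist":[0,0,0.1],"grip":-0.77},{"translation":[0,0,0],"twist":[0,0,0.15],"grip":-0.77},{"translation":[0,0,0],"twist":[0,0,0.15],"grip":-0.77},{"translation":[0,0,0],"twist":[0,0,0.15],"grip":-0.77},{"translation":[0,0,0],"twist":[0,0,0.15],"grip":-0.77},{"translation":[0,0,0],"twist":[0,0,0.15],"grip":-0.77},{"translation":[0,0,0],"twist":[0,0,0.15],"grip":-0.77},{"translation":[0,0,0],"twist":[0,0,0.15],"grip":-0.77},{"translation":[0,0,0],"twist":[0,0,0.15],"grip":-0.77}]'
cat > tq.py <<'E'
from h import *
s,t,M=tool(); print('tool theta',round(np.radians(91.5)-np.arctan2(M[1,1],M[0,1]),3),'tz',s['wrist_torque'].round(2),s['force'].round(1),s['opening'].round(4))
E
python3 tq.py; python3 go.py .6142 .2391 .075 -57
python3 -m pendant '[{"translation":[0,0,0],"twist":[0,0,0.05],"grip":-0.77},{"translation":[0,0,0],"twist":[0,0,0.05],"grip":-0.77},{"translation":[0,0,0],"twist":[0,0,0.04],"grip":-0.77},{"translation":[0,0,0],"twist":[0,0,0.03],"grip":-0.77},{"translation":[0,0,0],"twist":[0,0,0.03],"grip":-0.77},{"translation":[0,0,0],"twist":[0,0,0.03],"grip":-0.77},{"translation":[0,0,0],"twist":[0,0,0.03],"grip":-0.77},{"translation":[0,0,0],"twist":[0,0,0.03],"grip":-0.77},{"translation":[0,0,0],"twist":[0,0,0.02],"grip":-0.77},{"translation":[0,0,0],"twist":[0,0,0.02],"grip":-0.77}]'
python3 tq.py; python3 wings.py w16.png .5465 .1825 1.5;python3 cov.py w16b.png
```

```text
t: 56.1
tool_pos: [0.614, 0.2393, 0.0768]
orientation: [2.949, 1.083, -0.001]
force: [-1.1, 0.5, 0.1]
opening: 0.0109
pos [0.614  0.2393 0.0768] yaw -49.7 move mm [0.  0.3 1.8] twist z 0.128 zaxis [-0.001 -0.001 -1.   ] open 0.0109 F [-1.1  0.5  0.1] t 56.1 q6 1.16
tilt twist [ 0.     0.001 -0.   ]
t: 57.1
tool_pos: [0.615, 0.2379, 0.0768]
orientation: [3.089, 0.557, -0.002]
force: [-0.4, -0.3, -1.3]
opening: 0.0126
a axis [0.615  0.2393] seen ctr [616.4 238.8] [33.9 14.1] theta pca 2.46 red 2.43 827 72
b axis [0.6179 0.1294] seen ctr [616.1 125.7] [ 5.7 31.1] theta pca 1.22 red 1.40 278 73
c axis [0.478  0.1257] not seen 0 0
d axis [0.4751 0.2356] not seen 0 0
blue 2584 [580.4 184.9] [133.3  97.5] 89.88 top z 0.0652 corners [[531.0, 118.0], [629.0, 118.0], [629.0, 251.0], [532.0, 252.0]]
tilt [-0.0143  0.0057]
rim vis 882 [0.61  0.115 0.051] [0.632 0.255 0.059]Traceback (most recent call last):
  File "tq.py", line 2, in <module>
    s,t,M=tool(); print('tool theta',round(np.radians(91.5)-np.arctan2(M[1,1],M[0,1]),3),'tz',s['wrist_torque'].round(2),s['force'].round(1),s['opening'].round(4))
                                                                                                                                             ^^^^^^^^^^^^^^^^^^
AttributeError: 'float' object has no attribute 'round'
Traceback (most recent call last):
  File "tq.py", line 2, in <module>
    s,t,M=tool(); print('tool theta',round(np.radians(91.5)-np.arctan2(M[1,1],M[0,1]),3),'tz',s['wrist_torque'].round(2),s['force'].round(1),s['opening'].round(4))
                                                                                                                                             ^^^^^^^^^^^^^^^^^^
AttributeError: 'float' object has no attribute 'round'
```

a is against its stop, since the jaw was pried from 10.9 to 12.6 mm. I back off and check the cover before c.

```bash
sed -i "s/s\['opening'\].round(4)/round(s['opening'],4)/" tq.py; python3 -m pendant '[{"translation":[0,0,0],"twist":[0,0,-0.1],"grip":-0.5},{"translation":[0,0,0],"twist":[0,0,-0.1],"grip":-0.5},{"translation":[0,0,-20],"twist":[0,0,-0.1],"grip":-0.5},{"translation":[0,0,-30],"twist":[0,0,-0.148],"grip":-0.5},{"translation":[0,0,-40],"twist":[0,0,-0.148],"grip":-0.5},{"translation":[0,0,-40],"twist":[0,0,-0.148],"grip":-0.5},{"translation":[0,0,0],"twist":[0,0,-0.148],"grip":-0.5},{"translation":[0,0,0],"twist":[0,0,-0.148],"grip":-0.5},{"translation":[0,0,0],"twist":[0,0,-0.148],"grip":-0.5},{"translation":[0,0,0],"twist":[0,0,-0.148],"grip":-0.5}]'
python3 -m pendant '[{"translation":[0,0,0],"twist":[0,0,-0.148],"grip":-0.5},{"translation":[0,0,0],"twist":[0,0,-0.14],"grip":-0.5},{"translation":[0,-45,0],"twist":[0,0,0],"grip":-0.5},{"translation":[0,-45,0],"twist":[0,0,0],"grip":-0.5},{"translation":[0,-45,0],"twist":[0,0,0],"grip":-0.5},{"translation":[0,-15,0],"twist":[0,0,0],"grip":-0.5},{"translation":[0,0,0],"twist":[0,0,0],"grip":-0.5},{"translation":[0,0,0],"twist":[0,0,0],"grip":-0.5},{"translation":[0,0,0],"twist":[0,0,0],"grip":-0.5},{"translation":[0,0,0],"twist":[0,0,0],"grip":-0.5}]'
python3 go.py .4783 .1254 .12 25; python3 wings.py w17.png .5465 .1825 1.5;python3 cov.py w17b.png
```

```text
t: 58.2
tool_pos: [0.616, 0.2406, 0.2148]
orientation: [2.052, 2.378, 0.006]
force: [-0.0, -0.3, 0.0]
opening: 0.0234
t: 59.2
tool_pos: [0.4784, 0.1765, 0.2109]
orientation: [-1.668, -2.659, -0.008]
force: [0.1, -1.0, 0.1]
opening: 0.0234
pos [0.4784 0.1765 0.2109] yaw 25.8 move mm [-46.4 -22.7  90.6] twist z 0.014 zaxis [ 0.001  0.006 -1.   ] open 0.0234 F [ 0.1 -1.   0.1] t 59.2 q6 -0.2
tilt twist [ 0.003 -0.005 -0.   ]
a axis [0.615  0.2393] seen ctr [614.4 238.3] [35.9  7.7] theta pca 2.43 red 2.45 335 64
b axis [0.6179 0.1294] not seen 0 0
c axis [0.478  0.1257] not seen 87 0
d axis [0.4751 0.2356] seen ctr [475.6 238.7] [ 8.4 35.4] theta pca 1.17 red 1.04 287 57
blue 11080 [545.1 183.9] [134.6 165. ] 89.8 top z 0.0654 corners [[462.0, 117.0], [627.0, 116.0], [628.0, 251.0], [463.0, 252.0]]
tilt [ 0.0009 -0.0006]
rim vis 386 [0.458 0.111 0.051] [0.627 0.255 0.059]
```

a is home (2.40). Pressing against its stop turned the cover about 1.7° clockwise in its play. I'll press the others more gently and re-square the cover at the end by its handle. The c axis is now at about (475,128.8).

```bash
python3 -m pendant '[{"translation":[-21,-11,0],"twist":[0.003,-0.005,0.02],"grip":-0.5},{"translation":[-21,-12,0],"twist":[0,0,0],"grip":-0.5},{"translation":[0,0,40],"twist":[0,0,0],"grip":-0.5},{"translation":[0,0,40],"twist":[0,0,0],"grip":-0.5},{"translation":[0,0,15],"twist":[0,0,0],"grip":-0.5},{"translation":[0,0,0],"twist":[0,0,0],"grip":-0.5},{"translation":[0,0,0],"twist":[0,0,0],"grip":-0.5},{"translation":[0,0,0],"twist":[0,0,0],"grip":-0.5},{"translation":[0,0,0],"twist":[0,0,0],"grip":-0.5},{"translation":[0,0,0],"twist":[0,0,0],"grip":-0.5}]' 8
python3 go.py .475 .1288 .075 24
```

```text
t: 60.3
tool_pos: [0.4815, 0.1288, 0.1172]
orientation: [1.692, 2.641, 0.007]
force: [-0.5, 0.9, 0.3]
opening: 0.0232
pos [0.4815 0.1288 0.1172] yaw 24.7 move mm [ 2.8 -6.2 42.1] twist z 0.013 zaxis [ 0.006  0.001 -1.   ] open 0.0232 F [-0.5  0.9  0.3] t 60.3 q6 -0.27
tilt twist [0.006 0.002 0.   ]
```

```bash
python3 -m pendant '[{"translation":[3,-6,0],"twist":[0.006,0.002,0.013],"grip":-0.5},{"translation":[0,0,0],"twist":[0,0,0],"grip":-0.5},{"translation":[0,0,16],"twist":[0,0,0],"grip":-0.5},{"translation":[0,0,16],"twist":[0,0,0],"grip":-0.5},{"translation":[0,0,7],"twist":[0,0,0],"grip":-0.5},{"translation":[0,0,0],"twist":[0,0,0],"grip":-0.5},{"translation":[0,0,0],"twist":[0,0,0],"grip":-0.5},{"translation":[0,0,0],"twist":[0,0,0],"grip":-0.5},{"translation":[0,0,0],"twist":[0,0,0],"grip":-0.5},{"translation":[0,0,0],"twist":[0,0,0],"grip":-0.5}]'
python3 go.py .475 .1288 .075 24;python3 wings.py w18.png .5451 .1839 -0.2
```

```text
t: 61.3
tool_pos: [0.4776, 0.1299, 0.0829]
orientation: [1.71, 2.628, 0.009]
force: [-0.2, 1.0, -1.2]
opening: 0.0232
pos [0.4776 0.1299 0.0829] yaw 23.9 move mm [ 0.1 -2.9  7.8] twist z -0.002 zaxis [ 0.008  0.002 -1.   ] open 0.0232 F [-0.2  1.  -1.2] t 61.3 q6 -0.26
tilt twist [0.008 0.002 0.   ]
a axis [0.6153 0.2387] seen ctr [603.6 228.4] [8.3 8.9] theta pca 1.14 red 2.45 421 244
b axis [0.6149 0.1287] seen ctr [615.  127.7] [ 8.5 34.7] theta pca 1.17 red 1.28 830 130
c axis [0.4749 0.1291] seen ctr [475.7 128.8] [32.  24.1] theta pca 1.16 red 1.10 739 121
d axis [0.4753 0.2391] seen ctr [475.5 238.7] [ 8.4 36.4] theta pca 1.14 red 1.18 1314 234
```

```bash
python3 -m pendant '[{"translation":[0,-2,7],"twist":[0.008,0.002,0],"grip":-0.65},{"translation":[0,0,0],"twist":[0,0,0.1],"grip":-0.77},{"translation":[0,0,0],"twist":[0,0,0.15],"grip":-0.77},{"translation":[0,0,0],"twist":[0,0,0.15],"grip":-0.77},{"translation":[0,0,0],"twist":[0,0,0.15],"grip":-0.77},{"translation":[0,0,0],"twist":[0,0,0.15],"grip":-0.77},{"translation":[0,0,0],"twist":[0,0,0.15],"grip":-0.77},{"translation":[0,0,0],"twist":[0,0,0.15],"grip":-0.77},{"translation":[0,0,0],"twist":[0,0,0.15],"grip":-0.77},{"translation":[0,0,0],"twist":[0,0,0.15],"grip":-0.77}]'
python3 tq.py; python3 wings.py w19.png .5451 .1839 -0.2
python3 -m pendant '[{"translation":[0,0,0],"twist":[0,0,0.03],"grip":-0.77},{"translation":[0,0,0],"twist":[0,0,0.02],"grip":-0.77},{"translation":[0,0,0],"twist":[0,0,0.02],"grip":-0.77},{"translation":[0,0,0],"twist":[0,0,0.02],"grip":-0.77},{"translation":[0,0,0],"twist":[0,0,0.02],"grip":-0.77},{"translation":[0,0,0],"twist":[0,0,0],"grip":-0.77},{"translation":[0,0,0],"twist":[0,0,0],"grip":-0.77},{"translation":[0,0,0],"twist":[0,0,0],"grip":-0.77},{"translation":[0,0,0],"twist":[0,0,0],"grip":-0.77},{"translation":[0,0,0],"twist":[0,0,0],"grip":-0.77}]'
python3 tq.py; python3 wings.py w20.png .5451 .1839 -0.2; python3 cov.py w20b.png
```

```text
t: 62.35
tool_pos: [0.4748, 0.1285, 0.0751]
orientation: [-2.96, -1.051, 0.007]
force: [-1.6, 0.7, 4.2]
opening: 0.0112
tool theta 2.486 tz [-0.06  0.23  0.07] [-1.6  0.7  4.2] 0.0112
a axis [0.6153 0.2387] not seen 0 0
b axis [0.6149 0.1287] seen ctr [614.6 128.2] [ 8.8 37.1] theta pca 1.17 red 1.22 1784 259
c axis [0.4749 0.1291] seen ctr [477.4 129.3] [33.2 11.3] theta pca 2.24 red 2.20 787 62
d axis [0.4753 0.2391] seen ctr [476.1 238.3] [ 8.8 36.3] theta pca 1.14 red 1.09 1160 286
t: 63.4
tool_pos: [0.4748, 0.1285, 0.0751]
orientation: [-3.016, -0.879, 0.008]
force: [-2.1, -0.2, 4.1]
opening: 0.0109
tool theta 2.601 tz [0.01 0.21 0.07] [-2.1 -0.2  4.1] 0.0109
a axis [0.6153 0.2387] not seen 0 0
b axis [0.6149 0.1287] seen ctr [614.8 128.6] [ 8.5 36.9] theta pca 1.17 red 1.22 1827 280
c axis [0.4749 0.1291] seen ctr [477.1 129.7] [32.4 11.3] theta pca 2.36 red 2.32 791 59
d axis [0.4753 0.2391] seen ctr [476.4 237.9] [ 8.5 36.4] theta pca 1.15 red 1.09 1147 285
blue 42440 [545.7 183.8] [164.8 135.4] 0.07 top z 0.0653 corners [[463.0, 251.0], [463.0, 116.0], [628.0, 116.0], [628.0, 252.0]]
tilt [ 0.0004 -0.0003]
rim vis 175 [0.458 0.111 0.052] [0.557 0.238 0.056]
```

```bash
python3 -m pendant '[{"translation":[0,0,0],"twist":[0,0,0.02],"grip":-0.77},{"translation":[0,0,0],"twist":[0,0,0.02],"grip":-0.77},{"translation":[0,0,0],"twist":[0,0,0.02],"grip":-0.77},{"translation":[0,0,0],"twist":[0,0,0.02],"grip":-0.77},{"translation":[0,0,0],"twist":[0,0,0.02],"grip":-0.77},{"translation":[0,0,0],"twist":[0,0,0],"grip":-0.77},{"translation":[0,0,0],"twist":[0,0,0],"grip":-0.77},{"translation":[0,0,0],"twist":[0,0,0],"grip":-0.77},{"translation":[0,0,0],"twist":[0,0,0],"grip":-0.77},{"translation":[0,0,0],"twist":[0,0,0],"grip":-0.77}]'
python3 tq.py; python3 wings.py w21.png .5451 .1839 -0.2; python3 cov.py w21b.png
```

```text
t: 64.5
tool_pos: [0.4748, 0.1285, 0.0751]
orientation: [3.059, 0.714, -0.008]
force: [-1.1, 0.7, 4.1]
opening: 0.0117
tool theta 2.709 tz [-0.01  0.2   0.24] [-1.1  0.7  4.1] 0.0117
a axis [0.6153 0.2387] not seen 0 0
b axis [0.6149 0.1287] seen ctr [615.  128.5] [ 8.7 36.5] theta pca 1.16 red 1.22 1867 286
c axis [0.4749 0.1291] seen ctr [477.  130.4] [32.4  8. ] theta pca 2.41 red 2.41 798 54
d axis [0.4753 0.2391] seen ctr [476.4 238. ] [ 8.7 36.2] theta pca 1.14 red 1.09 1120 285
blue 42127 [543.1 183.6] [159.5 135.7] 0.02 top z 0.0653 corners [[463.0, 251.0], [463.0, 116.0], [623.0, 116.0], [623.0, 251.0]]
tilt [ 0.0003 -0.0004]
rim vis 247 [0.483 0.111 0.053] [0.57  0.114 0.057]
```

c is home too: torque rose to 0.24 Nm, theta is 2.41 and the cover didn't turn. Now b.

```bash
python3 -m pendant '[{"translation":[0,0,0],"twist":[0,0,-0.1],"grip":-0.5},{"translation":[0,0,0],"twist":[0,0,-0.08],"grip":-0.5},{"translation":[0,0,-20],"twist":[0,0,0],"grip":-0.5},{"translation":[0,0,-30],"twist":[0,0,-0.148],"grip":-0.5},{"translation":[0,0,-30],"twist":[0,0,-0.148],"grip":-0.5},{"translation":[0,0,0],"twist":[0,0,-0.148],"grip":-0.5},{"translation":[0,0,0],"twist":[0,0,-0.148],"grip":-0.5},{"translation":[0,0,0],"twist":[0,0,-0.148],"grip":-0.5},{"translation":[0,0,0],"twist":[0,0,-0.148],"grip":-0.5},{"translation":[0,0,0],"twist":[0,0,-0.148],"grip":-0.5}]'
python3 -m pendant '[{"translation":[0,0,0],"twist":[0,0,-0.14],"grip":-0.5},{"translation":[0,0,0],"twist":[0,0,-0.14],"grip":-0.5},{"translation":[-19,43,0],"twist":[0,0,0],"grip":-0.5},{"translation":[-19,43,0],"twist":[0,0,0],"grip":-0.5},{"translation":[-19,43,0],"twist":[0,0,0],"grip":-0.5},{"translation":[0,0,20],"twist":[0,0,0],"grip":-0.5},{"translation":[0,0,20],"twist":[0,0,0],"grip":-0.5},{"translation":[0,0,0],"twist":[0,0,0],"grip":-0.5},{"translation":[0,0,0],"twist":[0,0,0],"grip":-0.5},{"translation":[0,0,0],"twist":[0,0,0],"grip":-0.5}]'
python3 go.py .615 .1284 .075 23
```

```text
t: 65.6
tool_pos: [0.4732, 0.1278, 0.1534]
orientation: [-2.073, -2.352, 0.012]
force: [0.1, -0.0, -0.1]
opening: 0.0236
t: 66.6
tool_pos: [0.6141, 0.1272, 0.101]
orientation: [-1.699, -2.623, 0.022]
force: [0.3, -0.5, -0.1]
opening: 0.0231
pos [0.6141 0.1272 0.101 ] yaw 24.1 move mm [ 0.6  1.9 26. ] twist z 0.02 zaxis [-0.021 -0.003 -1.   ] open 0.0231 F [ 0.3 -0.5 -0.1] t 66.6 q6 -0.3
tilt twist [-0.02  -0.006 -0.   ]
```

```bash
python3 -m pendant '[{"translation":[1,2,0],"twist":[-0.02,-0.006,0.02],"grip":-0.5},{"translation":[0,0,0],"twist":[0,0,0],"grip":-0.5},{"translation":[0,0,12],"twist":[0,0,0],"grip":-0.5},{"translation":[0,0,10],"twist":[0,0,0],"grip":-0.5},{"translation":[0,0,2],"twist":[0,0,0],"grip":-0.5},{"translation":[0,0,0],"twist":[0,0,0],"grip":-0.5},{"translation":[0,0,0],"twist":[0,0,0],"grip":-0.5},{"translation":[0,0,0],"twist":[0,0,0],"grip":-0.5},{"translation":[0,0,0],"twist":[0,0,0],"grip":-0.5},{"translation":[0,0,0],"twist":[0,0,0],"grip":-0.5}]'
python3 go.py .615 .1284 .075 23
```

```text
t: 67.6
tool_pos: [0.6169, 0.1296, 0.0791]
orientation: [1.733, 2.614, 0.007]
force: [0.8, -0.5, -0.5]
opening: 0.0233
pos [0.6169 0.1296 0.0791] yaw 22.9 move mm [-0.3 -2.3  4.1] twist z -0.001 zaxis [ 0.007  0.001 -1.   ] open 0.0233 F [ 0.8 -0.5 -0.5] t 67.6 q6 -0.27
tilt twist [ 0.007  0.002 -0.   ]
```

```bash
python3 -m pendant '[{"translation":[0,-2,3],"twist":[0.007,0.002,0],"grip":-0.65},{"translation":[0,0,0],"twist":[0,0,0.1],"grip":-0.77},{"translation":[0,0,0],"twist":[0,0,0.15],"grip":-0.77},{"translation":[0,0,0],"twist":[0,0,0.15],"grip":-0.77},{"translation":[0,0,0],"twist":[0,0,0.15],"grip":-0.77},{"translation":[0,0,0],"twist":[0,0,0.15],"grip":-0.77},{"translation":[0,0,0],"twist":[0,0,0.15],"grip":-0.77},{"translation":[0,0,0],"twist":[0,0,0.15],"grip":-0.77},{"translation":[0,0,0],"twist":[0,0,0.15],"grip":-0.77},{"translation":[0,0,0],"twist":[0,0,0.15],"grip":-0.77}]'
python3 tq.py
python3 -m pendant '[{"translation":[0,0,0],"twist":[0,0,0.02],"grip":-0.77},{"translation":[0,0,0],"twist":[0,0,0.02],"grip":-0.77},{"translation":[0,0,0],"twist":[0,0,0.02],"grip":-0.77},{"translation":[0,0,0],"twist":[0,0,0.02],"grip":-0.77},{"translation":[0,0,0],"twist":[0,0,0.02],"grip":-0.77},{"translation":[0,0,0],"twist":[0,0,0.02],"grip":-0.77},{"translation":[0,0,0],"twist":[0,0,0.02],"grip":-0.77},{"translation":[0,0,0],"twist":[0,0,0.02],"grip":-0.77},{"translation":[0,0,0],"twist":[0,0,0.02],"grip":-0.77},{"translation":[0,0,0],"twist":[0,0,0.01],"grip":-0.77}]'
python3 tq.py; python3 wings.py w22.png .5451 .1839 -0.1; python3 cov.py w22b.png
```

```text
t: 68.6
tool_pos: [0.6152, 0.1284, 0.0763]
orientation: [2.97, 1.025, -0.002]
force: [1.0, 0.1, 0.5]
opening: 0.0112
tool theta 2.503 tz [-0.03 -0.05  0.04] [1.  0.1 0.5] 0.0112
t: 69.6
tool_pos: [0.6153, 0.1284, 0.0763]
orientation: [3.056, 0.729, -0.002]
force: [-0.3, 0.4, 0.6]
opening: 0.0113
tool theta 2.699 tz [ 0.03 -0.03  0.25] [-0.3  0.4  0.6] 0.0113
a axis [0.6152 0.2388] seen ctr [616. 238.] [35.8  9. ] theta pca 2.40 red 2.24 1580 235
b axis [0.615  0.1288] seen ctr [616.7 129.5] [33.1 12.4] theta pca 2.41 red 2.42 794 60
c axis [0.475 0.129] not seen 0 0
d axis [0.4752 0.239 ] seen ctr [485.6 223.2] [5.6 3. ] theta pca 2.24 red 0.97 206 95
blue 15070 [549.  183.7] [134.9 160.3] 89.55 top z 0.0652 corners [[468.0, 117.0], [629.0, 116.0], [630.0, 251.0], [469.0, 252.0]]
tilt [-0.0023  0.0001]
rim vis 918 [0.627 0.115 0.051] [0.632 0.253 0.059]
```

b is home (0.25 Nm, 2.41). Last one, d.

```bash
python3 -m pendant '[{"translation":[0,0,0],"twist":[0,0,-0.1],"grip":-0.5},{"translation":[0,0,0],"twist":[0,0,-0.08],"grip":-0.5},{"translation":[0,0,-20],"twist":[0,0,0],"grip":-0.5},{"translation":[0,0,-30],"twist":[0,0,-0.148],"grip":-0.5},{"translation":[0,0,-30],"twist":[0,0,-0.148],"grip":-0.5},{"translation":[0,0,0],"twist":[0,0,-0.148],"grip":-0.5},{"translation":[0,0,0],"twist":[0,0,-0.148],"grip":-0.5},{"translation":[0,0,0],"twist":[0,0,-0.148],"grip":-0.5},{"translation":[0,0,0],"twist":[0,0,-0.148],"grip":-0.5},{"translation":[0,0,0],"twist":[0,0,-0.148],"grip":-0.5}]'
python3 -m pendant '[{"translation":[0,0,0],"twist":[0,0,-0.14],"grip":-0.5},{"translation":[0,0,0],"twist":[0,0,-0.14],"grip":-0.5},{"translation":[39,-20,0],"twist":[0,0,0],"grip":-0.5},{"translation":[39,-20,0],"twist":[0,0,0],"grip":-0.5},{"translation":[39,-21,0],"twist":[0,0,0],"grip":-0.5},{"translation":[39,-21,0],"twist":[0,0,0],"grip":-0.5},{"translation":[0,0,20],"twist":[0,0,0],"grip":-0.5},{"translation":[0,0,15],"twist":[0,0,0],"grip":-0.5},{"translation":[0,0,0],"twist":[0,0,0],"grip":-0.5},{"translation":[0,0,0],"twist":[0,0,0],"grip":-0.5}]'
python3 go.py .4758 .2386 .075 24
```

```text
t: 70.7
tool_pos: [0.6143, 0.128, 0.1584]
orientation: [-2.062, -2.367, 0.005]
force: [0.2, -1.1, 0.3]
opening: 0.0236
t: 71.7
tool_pos: [0.4694, 0.2371, 0.1217]
orientation: [-1.687, -2.645, 0.005]
force: [0.1, -0.4, 0.7]
opening: 0.0234
pos [0.4694 0.2371 0.1217] yaw 24.9 move mm [-1.4  6.6 46.7] twist z 0.016 zaxis [-0.005 -0.001 -1.   ] open 0.0234 F [ 0.1 -0.4  0.7] t 71.7 q6 -0.07
tilt twist [-0.005 -0.002  0.   ]
```

```bash
python3 -m pendant '[{"translation":[-1,7,0],"twist":[-0.005,-0.002,0.016],"grip":-0.5},{"translation":[0,0,0],"twist":[0,0,0],"grip":-0.5},{"translation":[0,0,18],"twist":[0,0,0],"grip":-0.5},{"translation":[0,0,18],"twist":[0,0,0],"grip":-0.5},{"translation":[0,0,8],"twist":[0,0,0],"grip":-0.5},{"translation":[0,0,0],"twist":[0,0,0],"grip":-0.5},{"translation":[0,0,0],"twist":[0,0,0],"grip":-0.5},{"translation":[0,0,0],"twist":[0,0,0],"grip":-0.5},{"translation":[0,0,0],"twist":[0,0,0],"grip":-0.5},{"translation":[0,0,0],"twist":[0,0,0],"grip":-0.5}]'
python3 go.py .4758 .2386 .075 24
```

```text
t: 72.7
tool_pos: [0.4838, 0.2382, 0.0825]
orientation: [1.718, 2.624, 0.01]
force: [-1.6, -0.4, -0.9]
opening: 0.0232
pos [0.4838 0.2382 0.0825] yaw 23.6 move mm [ 3.6 -7.2  7.5] twist z -0.007 zaxis [ 0.008  0.002 -1.   ] open 0.0232 F [-1.6 -0.4 -0.9] t 72.7 q6 -0.05
tilt twist [ 0.008  0.001 -0.   ]
```

```bash
python3 -m pendant '[{"translation":[3,-7,5],"twist":[0.008,0.001,0],"grip":-0.5},{"translation":[0,0,1],"twist":[0,0,0.1],"grip":-0.77},{"translation":[0,0,0],"twist":[0,0,0.15],"grip":-0.77},{"translation":[0,0,0],"twist":[0,0,0.15],"grip":-0.77},{"translation":[0,0,0],"twist":[0,0,0.15],"grip":-0.77},{"translation":[0,0,0],"twist":[0,0,0.15],"grip":-0.77},{"translation":[0,0,0],"twist":[0,0,0.15],"grip":-0.77},{"translation":[0,0,0],"twist":[0,0,0.15],"grip":-0.77},{"translation":[0,0,0],"twist":[0,0,0.15],"grip":-0.77},{"translation":[0,0,0],"twist":[0,0,0.15],"grip":-0.77}]'
python3 tq.py
python3 -m pendant '[{"translation":[0,0,0],"twist":[0,0,0.02],"grip":-0.77},{"translation":[0,0,0],"twist":[0,0,0.02],"grip":-0.77},{"translation":[0,0,0],"twist":[0,0,0.02],"grip":-0.77},{"translation":[0,0,0],"twist":[0,0,0.02],"grip":-0.77},{"translation":[0,0,0],"twist":[0,0,0.02],"grip":-0.77},{"translation":[0,0,0],"twist":[0,0,0.02],"grip":-0.77},{"translation":[0,0,0],"twist":[0,0,0.02],"grip":-0.77},{"translation":[0,0,0],"twist":[0,0,0.02],"grip":-0.77},{"translation":[0,0,0],"twist":[0,0,0.02],"grip":-0.77},{"translation":[0,0,0],"twist":[0,0,0.02],"grip":-0.77}]'
python3 tq.py; python3 wings.py w23.png .5451 .1839 -0.1; python3 cov.py w23b.png
```

```text
t: 73.7
tool_pos: [0.4751, 0.2384, 0.0769]
orientation: [2.962, 1.041, 0.005]
force: [0.4, -0.6, -0.5]
opening: 0.0109
tool theta 2.492 tz [-0.15 -0.25  0.03] [ 0.4 -0.6 -0.5] 0.0109
t: 74.7
tool_pos: [0.4751, 0.2383, 0.0769]
orientation: [3.053, 0.73, 0.007]
force: [1.0, -1.4, -0.5]
opening: 0.0113
tool theta 2.698 tz [-0.2  -0.15  0.18] [ 1.  -1.4 -0.5] 0.0113
a axis [0.6152 0.2388] seen ctr [611.  235.1] [25.6  8.7] theta pca 2.37 red 2.47 1376 325
b axis [0.615  0.1288] not seen 1 0
c axis [0.475 0.129] seen ctr [473.9 128.3] [32.8  8.4] theta pca 2.39 red 2.45 574 112
d axis [0.4752 0.239 ] seen ctr [477.8 238.6] [34.1 11. ] theta pca 2.41 red 2.41 789 71
blue 35776 [550.6 184.1] [135.7 156.4] 89.92 top z 0.0653 corners [[472.0, 116.0], [629.0, 116.0], [629.0, 252.0], [472.0, 252.0]]
tilt [ 0.0002 -0.0006]
rim vis 653 [0.474 0.251 0.051] [0.628 0.255 0.059]
```

All four are home (d at 2.41, 0.18 Nm). Now I re-square the cover (about 1.6° off) by the handle.

```bash
python3 -m pendant '[{"translation":[0,0,0],"twist":[0,0,-0.1],"grip":-0.5},{"translation":[0,0,0],"twist":[0,0,-0.08],"grip":-0.5},{"translation":[0,0,-20],"twist":[0,0,0],"grip":-0.5},{"translation":[0,0,-30],"twist":[0,0,0],"grip":-0.5},{"translation":[0,0,-40],"twist":[0,0,-0.148],"grip":-0.4},{"translation":[0,0,-40],"twist":[0,0,-0.148],"grip":-0.4},{"translation":[0,0,0],"twist":[0,0,-0.148],"grip":-0.4},{"translation":[0,0,0],"twist":[0,0,-0.148],"grip":-0.4},{"translation":[0,0,0],"twist":[0,0,-0.148],"grip":-0.4},{"translation":[0,0,0],"twist":[0,0,-0.148],"grip":-0.4}]'
python3 go.py .5452 .1838 .12 0; python3 wings.py w24.png .5451 .1839 -0.1; python3 cov.py w24b.png
```

```text
t: 75.8
tool_pos: [0.4716, 0.2398, 0.2119]
orientation: [-2.232, -2.209, -0.0]
force: [-0.6, -0.5, -0.6]
opening: 0.0278
pos [0.4716 0.2398 0.2119] yaw -0.6 move mm [-55.4  74.3  91.8] twist z -0.01 zaxis [-0.001  0.001 -1.   ] open 0.0278 F [-0.6 -0.5 -0.6] t 75.8 q6 0.38
tilt twist [-0.001 -0.001 -0.   ]
a axis [0.6152 0.2388] seen ctr [615.1 238.4] [35.6  8.1] theta pca 2.41 red 2.48 377 59
b axis [0.615  0.1288] not seen 0 0
c axis [0.475 0.129] not seen 15 0
d axis [0.4752 0.239 ] seen ctr [475.7 238.8] [35.4  8.1] theta pca 2.40 red 2.41 290 50
blue 8308 [546.  191.2] [120.9 164.6] 89.85 top z 0.0655 corners [[464.0, 131.0], [628.0, 131.0], [628.0, 251.0], [464.0, 252.0]]
tilt [ 0.0004 -0.0017]
rim vis 423 [0.459 0.124 0.051] [0.627 0.255 0.059]
```

```bash
python3 -m pendant '[{"translation":[-28,37,0],"twist":[0,0,-0.008],"grip":-0.4},{"translation":[-28,37,0],"twist":[0,0,0],"grip":-0.4},{"translation":[0,0,40],"twist":[0,0,0],"grip":-0.4},{"translation":[0,0,40],"twist":[0,0,0],"grip":-0.4},{"translation":[0,0,10],"twist":[0,0,0],"grip":-0.4},{"translation":[0,0,0],"twist":[0,0,0],"grip":-0.4},{"translation":[0,0,0],"twist":[0,0,0],"grip":-0.4},{"translation":[0,0,0],"twist":[0,0,0],"grip":-0.4},{"translation":[0,0,0],"twist":[0,0,0],"grip":-0.4},{"translation":[0,0,0],"twist":[0,0,0],"grip":-0.4}]'
python3 go.py .5452 .1838 .075 0
```

```text
t: 76.9
tool_pos: [0.5502, 0.1842, 0.1269]
orientation: [2.257, 2.182, 0.014]
force: [-0.1, 0.1, -0.0]
opening: 0.0279
pos [0.5502 0.1842 0.1269] yaw -1.9 move mm [-0.8 -5.4 51.8] twist z -0.034 zaxis [ 0.008  0.005 -1.   ] open 0.0279 F [-0.1  0.1 -0. ] t 76.9 q6 0.27
tilt twist [ 0.008 -0.005 -0.   ]
```

```bash
python3 -m pendant '[{"translation":[-1,-5,0],"twist":[0.008,-0.005,-0.034],"grip":-0.4},{"translation":[0,0,0],"twist":[0,0,0],"grip":-0.4},{"translation":[0,0,18],"twist":[0,0,0],"grip":-0.4},{"translation":[0,0,18],"twist":[0,0,0],"grip":-0.4},{"translation":[0,0,10],"twist":[0,0,0],"grip":-0.4},{"translation":[0,0,0],"twist":[0,0,0],"grip":-0.4},{"translation":[0,0,0],"twist":[0,0,0],"grip":-0.4},{"translation":[0,0,0],"twist":[0,0,0],"grip":-0.4},{"translation":[0,0,0],"twist":[0,0,0],"grip":-0.4},{"translation":[0,0,0],"twist":[0,0,0],"grip":-0.4}]'
python3 go.py .5452 .1838 .078 0
```

```text
t: 77.9
tool_pos: [0.5509, 0.1854, 0.0883]
orientation: [2.22, 2.214, 0.019]
force: [1.0, -0.7, -0.6]
opening: 0.0279
pos [0.5509 0.1854 0.0883] yaw -0.2 move mm [-1.7 -5.8 10.2] twist z -0.003 zaxis [ 0.014  0.004 -1.   ] open 0.0279 F [ 1.  -0.7 -0.6] t 77.9 q6 0.24
tilt twist [ 0.014 -0.004  0.   ]
```

```bash
python3 -m pendant '[{"translation":[-2,-6,8],"twist":[0.014,-0.004,0],"grip":-0.4},{"translation":[0,0,1],"twist":[0,0,0],"grip":-0.65},{"translation":[0,0,0],"twist":[0,0,0],"grip":-0.85},{"translation":[0,0,0],"twist":[0,0,0],"grip":-1},{"translation":[0,0,0],"twist":[0,0,0],"grip":-1},{"translation":[0,0,0],"twist":[0,0,-0.015],"grip":-1},{"translation":[0,0,0],"twist":[0,0,-0.015],"grip":-1},{"translation":[0,0,0],"twist":[0,0,0],"grip":-1},{"translation":[0,0,0],"twist":[0,0,0],"grip":-1},{"translation":[0,0,0],"twist":[0,0,0],"grip":-1}]' 12
python3 go.py .5448 .1825 .078 1.6; python3 tq.py; python3 cov.py w25.png
```

```text
t: 78.9
tool_pos: [0.5448, 0.1833, 0.079]
orientation: [-2.188, -2.253, 0.001]
force: [0.0, -0.9, 0.1]
opening: 0.0126
pos [0.5448 0.1833 0.079 ] yaw 1.7 move mm [-0.8 -0.   1. ] twist z 0.001 zaxis [-0.001  0.    -1.   ] open 0.0126 F [ 0.  -0.9  0.1] t 78.9 q6 0.21
tilt twist [-0.001 -0.     0.   ]
tool theta 1.568 tz [ 0.01 -0.12 -0.24] [ 0.  -0.9  0.1] 0.0126
blue 22665 [545.2 184. ] [135.4 164.5] 89.87 top z 0.0653 corners [[463.0, 116.0], [627.0, 116.0], [628.0, 251.0], [463.0, 252.0]]
tilt [ 0.0007 -0.0007]
rim vis 427 [0.464 0.252 0.052] [0.627 0.255 0.058]
```

```bash
python3 -m pendant '[{"translation":[0,0,0],"twist":[0,0,0],"grip":-1},{"translation":[0,0,0],"twist":[0,0,0],"grip":-1},{"translation":[0,0,0],"twist":[0,0,0],"grip":-1},{"translation":[0,0,0],"twist":[0,0,0],"grip":-1},{"translation":[0,0,0],"twist":[0,0,0],"grip":-1},{"translation":[0,0,0],"twist":[0,0,0],"grip":-1},{"translation":[0,0,0],"twist":[0,0,0],"grip":-1},{"translation":[0,0,0],"twist":[0,0,0],"grip":-1},{"translation":[0,0,0],"twist":[0,0,0],"grip":-1},{"translation":[0,0,0],"twist":[0,0,0],"grip":-1}]' 40
python3 go.py .5448 .1825 .078 1.6; python3 tq.py; python3 cov.py w26.png
```

```text
t: 79.95
tool_pos: [0.5448, 0.1833, 0.079]
orientation: [-2.188, -2.253, 0.001]
force: [0.2, -0.4, -0.8]
opening: 0.0115
pos [0.5448 0.1833 0.079 ] yaw 1.7 move mm [-0.8 -0.   1. ] twist z 0.001 zaxis [-0.001 -0.    -1.   ] open 0.0115 F [ 0.2 -0.4 -0.8] t 80.0 q6 0.21
tilt twist [-0.001  0.    -0.   ]
tool theta 1.568 tz [-0.05 -0.15 -0.18] [ 0.2 -0.4 -0.8] 0.0115
blue 22663 [545.4 183.8] [165.1 135.4] 1.01 top z 0.0653 corners [[462.0, 250.0], [464.0, 115.0], [629.0, 118.0], [627.0, 253.0]]
tilt [ 0.0005 -0.0006]
rim vis 331 [0.5   0.251 0.052] [0.627 0.255 0.059]
```

The cover now reads 1.0° against the chamber's 1.5°. Releasing and retreating for the last check.

```bash
python3 -m pendant '[{"translation":[0,0,0],"twist":[0,0,0],"grip":-0.6},{"translation":[0,0,0],"twist":[0,0,0],"grip":-0.4},{"translation":[0,0,-10],"twist":[0,0,0],"grip":-0.4},{"translation":[0,0,-25],"twist":[0,0,0],"grip":-0.4},{"translation":[0,0,-50],"twist":[0,0,0],"grip":-0.4},{"translation":[-25,0,-50],"twist":[0,0,0],"grip":-0.4},{"translation":[-30,0,-10],"twist":[0,0,0],"grip":-0.4},{"translation":[-10,0,0],"twist":[0,0,0],"grip":-0.4},{"translation":[0,0,0],"twist":[0,0,0],"grip":-0.4},{"translation":[0,0,0],"twist":[0,0,0],"grip":-0.4}]'
python3 cov.py w27.png; python3 wings.py w27b.png .5456 .1838 1.2; python3 tq.py; python3 - <<'E'
from h import *
p,d,c=snap('top','top4.png'); a=cv2.imread('pics/top4.png')[60:320,110:400]; b=cv2.imread('pics/w27.png'); cv2.imwrite('pics/end.png',np.hstack([cv2.resize(a,(428,384)),b[:,110:480]]))
E
```

```text
t: 81.0
tool_pos: [0.5463, 0.1192, 0.2294]
orientation: [2.186, 2.256, -0.001]
force: [0.7, 0.2, -0.6]
opening: 0.0278
blue 14100 [545.7 183.8] [164.8 134.9] 1.26 top z 0.0653 corners [[462.0, 249.0], [465.0, 115.0], [630.0, 118.0], [627.0, 253.0]]
tilt [ 0.0008 -0.001 ]
rim vis 73 [0.458 0.111 0.053] [0.544 0.249 0.057]
a axis [0.6144 0.2403] seen ctr [614.1 239.4] [35.5  8.5] theta pca 2.39 red 2.39 272 62
b axis [0.6167 0.1303] seen ctr [615.9 129.8] [35.8  8. ] theta pca 2.41 red 2.47 287 49
c axis [0.4768 0.1273] seen ctr [476.3 127.5] [35.2  8. ] theta pca 2.41 red 2.45 225 37
d axis [0.4745 0.2373] seen ctr [474.4 237.3] [35.2  9.3] theta pca 2.41 red 2.36 369 61
tool theta 1.565 tz [-0.06 -0.08 -0.07] [ 0.5  0.  -0.8] 0.0282
```

View pics/end.png

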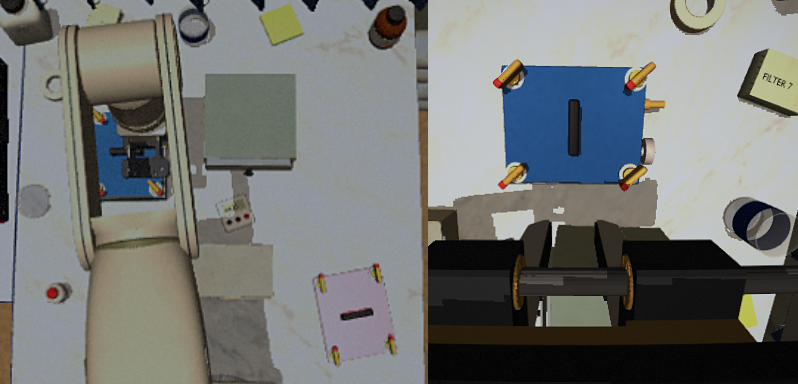

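The cover is square at 1.26°, the wings read 2.39 to 2.41, no stoppers are left on the bench, and the bystanders are in place. Handing in.

```bash
python3 -c "
from plant import robot
print(robot.close_job())"
```

```text
the job is handed in; nothing more can be done
None
```

The job is done and handed in at about 81 s. The three stoppers I found are in the chamber, the blue cover is on it, and all four wing screws are against their stops. I saw no fourth stopper on the bench.

I tightened the screws in cross order a, c, b, d, first each to about 1.15 rad, then each fully home.

**Last checks:**
- **Cover:** it lies flat with its top at 65.3 mm, where it should be 65. Its yaw is 1.3° against the chamber's 1.5°.
- **Screws:** a, b, c and d read 2.39, 2.41, 2.41 and 2.41 rad by camera, where 2.4 is tight.
- **Bench:** the last top view shows none of the stoppers left there, and I saw no bystander out of place.

**What went wrong on the way:**
- The first grasp of stopper 1 missed and nudged it a few millimetres. I measured again and picked it up.
- Pressing screw a against its stop turned the cover about 1.7° clockwise in its play. I turned the last three more gently. At the end I re-squared the cover by its handle, which needed a second, firmer grip because the first slipped.
- While going to screw a for the second round I once moved the wrong way, in free air, with nothing touched.

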